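Stock the tin rack: pyramid of small tins, stack of flat tins

TASK

Put the clean tins away in the bamboo rack. Lay the small red tins in the bay between the two cheeks as a pyramid, every tin lying front to back in line with the bay and centred on the board's depth: three side by side on the board, then each further tin saddled in a gap between two below, two in the second layer at most and the last on top; on the cork disc stack the flat tins upright and centred, the widest at the bottom and the smallest on top. Leave the other things on the worktop where they are.

Things in the scene. Friction and masses are not known exactly. Their poses are not given: they have to be found in the camera images.
- rack_bay (a point): Bamboo tin rack, fixed to the worktop: a board 92 mm (its x) by 296 mm (its y), 10 mm thick. This point is the middle of the bay's floor (top face of the board). Axes: x runs across the rack from its front edge to its back edge, y along the rack towards the cork disc, z up. The bay is 162 mm wide along y, between two 38 mm high, 10 mm thick cheeks at y = -81 and +81 mm; it is open at the front and the back (no wall in x; the board ends at x = -46 and +46 mm).
- rack_disc (a point): Centre of the round cork disc (84 mm across) let flush into the top of the same rack board, 150 mm along the rack's y from the bay's middle; same axes. A 10 mm high lip stands at the rack's end, 41 mm beyond the disc's centre.
- mat_top (a point): Dark ribbed drying mat, fixed, 236 mm (its x) by 240 mm (its y), 5 mm thick; middle of its top face. The small tins lie on it at the start, in up to two rows of three (rows about 108 mm apart along its x, tins about 76 mm apart along its y), each roughly along the mat's x.
- tin1_c (a point): Small round tin lying on its side, red label with a white band, bare steel ends; 52 mm in diameter, 62 mm long, about 0.16 kg. The point is its centre (half-way up as it lies); its x axis is the tin's long axis. It may roll a little when pushed. Four to six of tin1 to tin6 are there; an absent one reads None.
- tin2_c (a point): Small round tin lying on its side, red label with a white band, bare steel ends; 52 mm in diameter, 62 mm long, about 0.16 kg. The point is its centre (half-way up as it lies); its x axis is the tin's long axis. It may roll a little when pushed. Four to six of tin1 to tin6 are there; an absent one reads None.
- tin3_c (a point): Small round tin lying on its side, red label with a white band, bare steel ends; 52 mm in diameter, 62 mm long, about 0.16 kg. The point is its centre (half-way up as it lies); its x axis is the tin's long axis. It may roll a little when pushed. Four to six of tin1 to tin6 are there; an absent one reads None.
- tin4_c (a point): Small round tin lying on its side, red label with a white band, bare steel ends; 52 mm in diameter, 62 mm long, about 0.16 kg. The point is its centre (half-way up as it lies); its x axis is the tin's long axis. It may roll a little when pushed. Four to six of tin1 to tin6 are there; an absent one reads None.
- tin5_c (a point): Small round tin lying on its side, red label with a white band, bare steel ends; 52 mm in diameter, 62 mm long, about 0.16 kg. The point is its centre (half-way up as it lies); its x axis is the tin's long axis. It may roll a little when pushed. Four to six of tin1 to tin6 are there; an absent one reads None.
- tin6_c (a point): Small round tin lying on its side, red label with a white band, bare steel ends; 52 mm in diameter, 62 mm long, about 0.16 kg. The point is its centre (half-way up as it lies); its x axis is the tin's long axis. It may roll a little when pushed. Four to six of tin1 to tin6 are there; an absent one reads None.
- flat_l_c (a point): Flat round blue tin with a lid of the same colour, standing on the worktop beyond the rack at the start; 66 mm in diameter, 30 mm high, about 0.17 kg, flat top and bottom. The point is its centre (half-way up); z is its axis. Two or three of the flat tins (blue widest, yellow, green smallest) are there; an absent one reads None.
- flat_m_c (a point): Flat round yellow tin with a lid of the same colour, standing on the worktop beyond the rack at the start; 56 mm in diameter, 30 mm high, about 0.12 kg, flat top and bottom. The point is its centre (half-way up); z is its axis. Two or three of the flat tins (blue widest, yellow, green smallest) are there; an absent one reads None.
- flat_s_c (a point): Flat round green tin with a lid of the same colour, standing on the worktop beyond the rack at the start; 46 mm in diameter, 30 mm high, about 0.09 kg, flat top and bottom. The point is its centre (half-way up); z is its axis. Two or three of the flat tins (blue widest, yellow, green smallest) are there; an absent one reads None.
- wood_cup: Bystander, leave alone: small wooden cup, 52 mm across, 53 mm high; origin at the middle of its underside.
- shaker1: Bystander, leave alone: grey stone shaker, 47 mm across, 82 mm high; origin at the middle of its underside.
- timer: Bystander, leave alone: white kitchen timer with a turquoise dial, 51 x 57 x 56 mm; origin at the middle of its underside.
- spoon2: Bystander, leave alone: steel table spoon lying on the worktop, 201 x 43 mm; origin at the middle of its underside.

How it is judged:
At the end, for the whole second after the job is handed in: Small tins: in line with the bay (0.2 rad), within 18 mm of mid-depth, three on the board, the rest saddled between two below (centres about 70 mm, then 113 mm above the board, +-8 mm). Flat tins: upright, within 12 mm of the disc centre, wider always below smaller. Released, at rest (angle between the x axis of each of tin1_c, tin2_c, tin3_c, tin4_c, tin5_c, tin6_c and the x axis of rack_bay, either way round below 0.2 rad and x of tin1_c in the frame of rack_bay between -0.018 and 0.018 m and ((y of tin1_c in the frame of rack_bay between -0.062 and 0.062 m and z of tin1_c in the frame of rack_bay between 0.018 and 0.034 m) or (y of tin1_c in the frame of rack_bay between -0.038 and -0.017 m and z of tin1_c in the frame of rack_bay between 0.062 and 0.078 m) or (y of tin1_c in the frame of rack_bay between 0.017 and 0.038 m and z of tin1_c in the frame of rack_bay between 0.062 and 0.078 m) or (y of tin1_c in the frame of rack_bay between -0.014 and 0.014 m and z of tin1_c in the frame of rack_bay between 0.104 and 0.122 m)) and x of tin2_c in the frame of rack_bay between -0.018 and 0.018 m and ((y of tin2_c in the frame of rack_bay between -0.062 and 0.062 m and z of tin2_c in the frame of rack_bay between 0.018 and 0.034 m) or (y of tin2_c in the frame of rack_bay between -0.038 and -0.017 m and z of tin2_c in the frame of rack_bay between 0.062 and 0.078 m) or (y of tin2_c in the frame of rack_bay between 0.017 and 0.038 m and z of tin2_c in the frame of rack_bay between 0.062 and 0.078 m) or (y of tin2_c in the frame of rack_bay between -0.014 and 0.014 m and z of tin2_c in the frame of rack_bay between 0.104 and 0.122 m)) and x of tin3_c in the frame of rack_bay between -0.018 and 0.018 m and ((y of tin3_c in the frame of rack_bay between -0.062 and 0.062 m and z of tin3_c in the frame of rack_bay between 0.018 and 0.034 m) or (y of tin3_c in the frame of rack_bay between -0.038 and -0.017 m and z of tin3_c in the frame of rack_bay between 0.062 and 0.078 m) or (y of tin3_c in the frame of rack_bay between 0.017 and 0.038 m and z of tin3_c in the frame of rack_bay between 0.062 and 0.078 m) or (y of tin3_c in the frame of rack_bay between -0.014 and 0.014 m and z of tin3_c in the frame of rack_bay between 0.104 and 0.122 m)) and x of tin4_c in the frame of rack_bay between -0.018 and 0.018 m and ((y of tin4_c in the frame of rack_bay between -0.062 and 0.062 m and z of tin4_c in the frame of rack_bay between 0.018 and 0.034 m) or (y of tin4_c in the frame of rack_bay between -0.038 and -0.017 m and z of tin4_c in the frame of rack_bay between 0.062 and 0.078 m) or (y of tin4_c in the frame of rack_bay between 0.017 and 0.038 m and z of tin4_c in the frame of rack_bay between 0.062 and 0.078 m) or (y of tin4_c in the frame of rack_bay between -0.014 and 0.014 m and z of tin4_c in the frame of rack_bay between 0.104 and 0.122 m)) and x of tin5_c in the frame of rack_bay between -0.018 and 0.018 m and ((y of tin5_c in the frame of rack_bay between -0.062 and 0.062 m and z of tin5_c in the frame of rack_bay between 0.018 and 0.034 m) or (y of tin5_c in the frame of rack_bay between -0.038 and -0.017 m and z of tin5_c in the frame of rack_bay between 0.062 and 0.078 m) or (y of tin5_c in the frame of rack_bay between 0.017 and 0.038 m and z of tin5_c in the frame of rack_bay between 0.062 and 0.078 m) or (y of tin5_c in the frame of rack_bay between -0.014 and 0.014 m and z of tin5_c in the frame of rack_bay between 0.104 and 0.122 m)) and x of tin6_c in the frame of rack_bay between -0.018 and 0.018 m and ((y of tin6_c in the frame of rack_bay between -0.062 and 0.062 m and z of tin6_c in the frame of rack_bay between 0.018 and 0.034 m) or (y of tin6_c in the frame of rack_bay between -0.038 and -0.017 m and z of tin6_c in the frame of rack_bay between 0.062 and 0.078 m) or (y of tin6_c in the frame of rack_bay between 0.017 and 0.038 m and z of tin6_c in the frame of rack_bay between 0.062 and 0.078 m) or (y of tin6_c in the frame of rack_bay between -0.014 and 0.014 m and z of tin6_c in the frame of rack_bay between 0.104 and 0.122 m)) and horizontal distance between each of flat_l_c, flat_m_c, flat_s_c and rack_disc below 0.012 m and angle between each of flat_l_c, flat_m_c, flat_s_c's own z axis and vertical below 0.1 rad and z of each of flat_l_c, flat_m_c, flat_s_c in the frame of rack_disc above 0.005 m and z of each of flat_m_c, flat_s_c in the frame of flat_l_c above 0.02 m and z of flat_s_c in the frame of flat_m_c above 0.02 m); the robot touches nothing.
It fails at once if the wooden cup is moved by more than 4 cm (distance of wood_cup from where it was at the start of the episode above 0.04 m).
It fails at once if the shaker is moved by more than 4 cm (distance of shaker1 from where it was at the start of the episode above 0.04 m).
It fails at once if the timer is moved by more than 4 cm (distance of timer from where it was at the start of the episode above 0.04 m).
It fails at once if the spoon is moved by more than 4 cm (distance of spoon2 from where it was at the start of the episode above 0.04 m).
Of tin1, tin2, tin3, tin4, tin5, tin6 only 4 to 6 are there at a start; the rules pass over those that are not, and their reading is None.
Of flat_l, flat_m, flat_s only 2 to 3 are there at a start; the rules pass over those that are not, and their reading is None.
At some moment in a run one of flat_l, flat_m, flat_s may be knocked a few centimetres aside while the robot is not near it.
Once in a run the grip may slacken for a moment while it holds something.
It also fails if it takes over 210 s, if anything falls off the work surface, if the arm or the gripper's body presses on something with over 40 N, if the wrist force passes 120 N, or if a joint passes its speed limit or range.

ROBOT

A 7-joint arm with a two-finger parallel gripper is mounted at the origin on a cart in front of the work surface, level with it; the furniture and walls round the work are solid. World frame = base frame: x ahead of the robot, y to its left, z up, the work surface at z = 0. Lengths are in m, angles in rad, forces in N, time in s.
With the tool pointing down it reaches from about 0.4 to 0.9 m from the base axis. Payload 5.5 kg.
Tool frame: the origin (TCP) lies at the centre of the arm's flange, where the gripper is bolted on; the fingertips stand 173 mm ahead of it and the grasp point (between the pads) lies 155 mm ahead of it; z points along the fingers, y is the line along which they close (so a half turn about z gives the same grasp; the last joint's range is limited). The gripper opens to 85 mm and grips with 20 to 120 N. Pads are 22 mm wide; open, the fingers measure 114 mm over their backs; the gripper's body (76 mm by 85 mm) begins 54 mm behind the grasp point. The pads swing forward as they close: fully open they stand 13 mm farther back than shut.
Start: joints at [0.263, 0.501, -0.427, 1.55, 0.221, 1.138, -0.21], TCP at [0.65, 0, 0.405] pointing down, gripper open.
Joint ranges: [-2.88, 2.88], [-0.31, 2.03], [-1.54, 1.56], [0.2, 2.42], [-1.41, 4.55], [0.19, 2.02], [-2.57, 2.57]. Speed limits (rad/s): [2.57, 2.57, 3.14, 3.14, 3.14, 3.14, 3.14].

INTERFACE

Orientations are given as a rotation vector (axis times angle).
In Python, from bench import * gives the robot as it stands.
- The arm moves only by the shell command python3 -m creep 'ROWS'. ROWS is JSON, a list of rows, each an object with "twist": the turn, a rotation vector about the tool's x, y, z in units of 6 degrees (1.0 is 6 degrees), a list of three; "slide": the shift along the tool's x, y, z in mm, a list of three; "grip": the opening, from -1 (shut) to 1 (fully open), so that 0 is half open. A call has 1 to 8 rows; each row shifts and turns the commanded pose from where the row before left it, along the tool's axes as they then stand; what a row does not reach is not made up. A row lasts 1/12 s, in which the tool goes at most 41.7 mm and 7.16 degrees, less where a joint would pass 70% of its speed; a pose out of reach is approached as far as the arm can. A call with a gripper value outside its range is refused whole. The fingers move at their own pace and stop on an object; the grip force is fixed at half the most. Time passes only in rows, so rows that do not move let the fingers close. It gives the time, the measured TCP pose, the force, the opening and the grip force at its end, in the units of the state.
- read_state(): the state, without advancing time (a new reading comes with each control period).
- get_image(name): name is "scene" or "side" or "wrist"; returns (picture, depth): 400x640x3 uint8, red, green, blue; 400x640 float32, m along the optical axis (not along the pixel's ray), 0 where there is no reading.
- get_calibration(name): a dict with "camera_matrix" (3x3 intrinsics, pixels), "R" (3x3) and "t" (3): a world point X has camera coordinates R X + t. Camera axes: x right, y down, z forward; pixel columns grow to the right and rows downward; lengths in m; the calibration is good to about 2 mm. A picture is of the moment at which its call begins: read the wrist's pose just before it. get_calibration takes no time and is no camera call; for the wrist camera it gives the pose at the moment of the call.
- hand_in(): hands the job in; it is judged then, once.
Trained networks look in the newest picture that a camera, given by its name, has taken for a name from the list of things; names that differ only in an ending like _2 or _b are one class to them, and where a whole thing is asked for, a point or a joint stands for the part that bears it (a point fixed in the world has none). Each returns a list of dicts, best first, with "conf" (0 to 1); they miss things now and then, are a little off and sometimes report something else, mostly with a low value. They report only what shows in the picture. A call takes as long as a camera call.
- search_frame(name, camera): "xyz" ([x, y, z] in m, in world coordinates, good to about 4 mm: the middle of the surface that is visible of it).
The state is a dict: "clock": time; "joint_pos": joint angles; "qvel": joint speeds; "joint_efforts": joint torques, N m; "position": TCP position; "tcp_rot": TCP orientation; "wrist_force": force on the tool from outside, world axes, zero at the start; "ft_torque": the same for the moment, N m; "grip_width": finger opening in m; "gripper_force": force on a finger pad.
Only numpy, scipy, OpenCV 4.12 (cv2) and the standard library are available. Lean on these libraries where they do the work, as an engineer would, in place of code of your own. Each camera call takes 0.05 s, during which the arm holds its last target. There are 200 camera calls.

## Working session

There is one attempt and no reset: what is moved stays moved. The work goes in short steps, Python scripts to look and compute and a shell command to move; the robot and the scene stay as the last step left them, time stands still between calls to the robot, and variables do not carry over. Pictures are saved under pics/ and viewed, at most 14 in all, crops included, and the job is handed in when it is done.

```bash
mkdir -p pics; ls; cat > h.py <<'E'
from bench import *
import numpy as np, cv2
from scipy.spatial.transform import Rotation as R
def cloud(name):
    c=get_calibration(name); im,d=get_image(name); c=c
    K=np.array(c["camera_matrix"]);Rm=np.array(c["R"]);t=np.array(c["t"])
    v,u=np.mgrid[0:400,0:640]
    P=np.stack([(u-K[0,2])/K[0,0]*d,(v-K[1,2])/K[1,1]*d,d],-1)
    W=(P-t)@Rm
    W[d==0]=np.nan
    return im,d,W
E
python3 - <<'E'
from h import *
s=read_state(); print(s)
for n in ["scene","side","wrist"]:
    im,d,W=cloud(n); cv2.imwrite(f"pics/{n}0.png",im[:,:,::-1])
    print(n,get_calibration(n)["t"])
    for k in ["rack_bay","rack_disc","mat_top","tin1_c","flat_l_c","flat_m_c","flat_s_c","wood_cup","shaker1","timer","spoon2"]:
        try: print(k,[(np.round(o["xyz"],3).tolist(),round(o["conf"],2)) for o in search_frame(k,n)])
        except Exception as e: print(k,e)
E
```

```text
pics
{'clock': 0.0, 'joint_pos': array([ 0.26321238,  0.50185343, -0.42681517,  1.55145056,  0.2208174 ,
        1.13829236, -0.2102968 ]), 'qvel': array([-1.92602271e-04,  3.29134817e-04,  8.94196168e-04,  4.25521241e-05,
       -3.72877621e-04,  8.60111592e-04, -1.44517671e-03]), 'joint_efforts': array([ 1.57038257e-04, -5.69523740e+01, -5.81651285e+00, -2.80938792e+01,
        1.07328620e-02,  1.20940185e-02,  1.30241034e-05]), 'position': array([ 6.49645200e-01, -5.33430010e-05,  4.03657404e-01]), 'tcp_rot': array([-2.22035666e+00, -2.22052123e+00,  2.08120637e-03]), 'wrist_force': array([-0.34077527,  0.33448001, -0.10642451]), 'ft_torque': array([ 0.00406019, -0.03000758,  0.01370267]), 'gripper_force': 0.0, 'grip_width': 0.08547797977825457}
scene [0.30567716 0.22150377 0.9119189 ]
rack_bay [([0.533, 0.157, 0.012], 0.88), ([0.59, -0.087, 0.039], 0.59), ([0.761, -0.071, 0.046], 0.38)]
rack_disc [([0.534, 0.162, 0.008], 0.96)]
mat_top [([0.468, -0.114, 0.006], 0.84)]
tin1_c [([0.588, -0.087, 0.042], 0.8), ([0.773, 0.024, 0.034], 0.49)]
flat_l_c [([0.648, 0.226, 0.026], 0.89)]
fl
[... 741 characters left out ...]
65006122 -0.03678402  0.37800786]
rack_bay [([0.544, 0.103, 0.012], 0.96)]
rack_disc [([0.544, 0.104, 0.01], 0.86), ([0.244, -0.214, 0.012], 0.69), ([0.784, 0.016, 0.056], 0.67), ([0.505, -0.071, 0.049], 0.45)]
mat_top [([0.557, -0.132, 0.003], 0.67), ([0.773, -0.066, 0.07], 0.22)]
tin1_c [([0.614, -0.092, 0.054], 0.92), ([0.658, 0.138, 0.028], 0.72), ([0.546, 0.102, 0.013], 0.46)]
flat_l_c [([0.614, -0.09, 0.051], 0.53)]
flat_m_c [([0.659, 0.14, 0.028], 0.56), ([0.77, -0.064, 0.068], 0.43)]
flat_s_c []
wood_cup [([0.762, -0.192, 0.031], 0.57)]
shaker1 [([0.771, -0.067, 0.07], 0.56)]
timer [([0.784, 0.018, 0.057], 0.66)]
spoon2 [([0.245, -0.213, 0.009], 0.77), ([0.774, -0.065, 0.069], 0.21)]
```

```bash
python3 -c "
import cv2,numpy as np
a=[cv2.imread(f'pics/{n}0.png') for n in ['scene','side','wrist']]
cv2.imwrite('pics/a.png',a[0]);cv2.imwrite('pics/bc.png',cv2.resize(np.vstack(a[1:]),(480,600)))"
```

```text
(no output)
```

View pics/a.png

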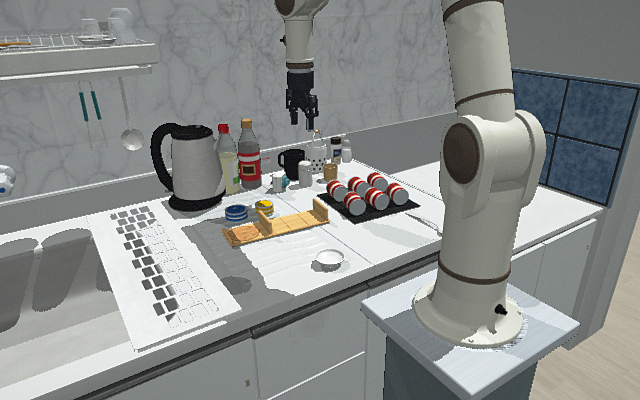

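View pics/bc.png

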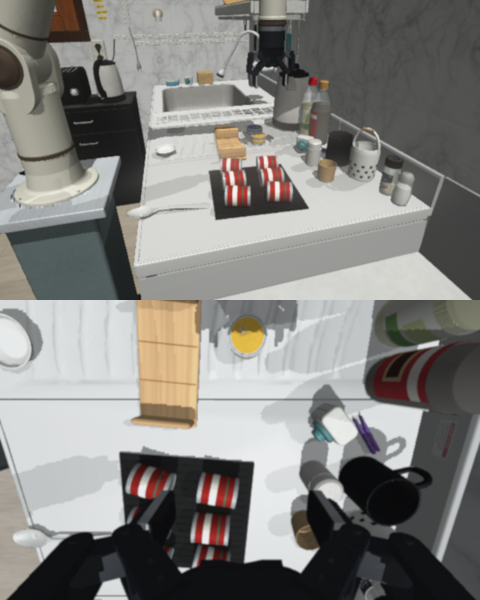

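The scene shows six red tins on the mat, in two rows of three. The blue tin (235,212) and yellow tin (264,207) stand behind the rack, and I see no green tin. In the wrist view (up is +y) the rack lies along y and the fingers close along x, so they can grip the tins by their ends. Next I move to look over the mat, then over the rack.

```bash
cat >> h.py <<'E'
def look(tag):
    s=read_state(); im,d,W=cloud("wrist")
    np.savez(f"pics/{tag}.npz",im=im,W=W); cv2.imwrite(f"pics/{tag}.png",im[:,:,::-1])
    c=get_calibration("wrist"); print(tag,"tcp",np.round(s["position"],4),"rot",np.round(R.from_rotvec(s["tcp_rot"]).as_matrix().ravel(),3),"cam",np.round(-np.array(c["R"]).T@c["t"],3),"t",s["clock"])
    return im,W
E
python3 -m creep '[{"twist":[0,0,0],"slide":[-30,-8,0],"grip":1},{"twist":[0,0,0],"slide":[-30,-8,0],"grip":1},{"twist":[0,0,0],"slide":[-30,-8,0],"grip":1},{"twist":[0,0,0],"slide":[-30,-8,0],"grip":1},{"twist":[0,0,0],"slide":[-30,-8,0],"grip":1},{"twist":[0,0,0],"slide":[0,0,0],"grip":1},{"twist":[0,0,0],"slide":[0,0,0],"grip":1}]'
python3 -c "
from h import *
look('m')"
python3 -m creep '[{"twist":[0,0,0],"slide":[30,0,0],"grip":1},{"twist":[0,0,0],"slide":[30,0,0],"grip":1},{"twist":[0,0,0],"slide":[30,0,0],"grip":1},{"twist":[0,0,0],"slide":[30,0,0],"grip":1},{"twist":[0,0,0],"slide":[30,0,0],"grip":1},{"twist":[0,0,0],"slide":[30,0,0],"grip":1},{"twist":[0,0,0],"slide":[20,0,0],"grip":1},{"twist":[0,0,0],"slide":[0,0,0],"grip":1}]'
python3 -m creep '[{"twist":[0,0,0],"slide":[0,0,0],"grip":1}]'
python3 -c "
from h import *
look('r')
a=cv2.imread('pics/m.png');b=cv2.imread('pics/r.png')
cv2.imwrite('pics/mr.png',cv2.resize(np.vstack([a,b]),(480,600)))"
```

```text
clock: 2.38
position: [0.6092, -0.1532, 0.4046]
tcp_rot: [2.227, 2.215, -0.002]
wrist_force: [0.5, 0.2, -0.0]
grip_width: 0.0858
gripper_force: 0.0
m tcp [ 0.6092 -0.1532  0.4046] rot [ 0.005  1.    -0.     1.    -0.005 -0.001 -0.001 -0.    -1.   ] cam [ 0.61  -0.076  0.373] t 2.3833
clock: 3.1
position: [0.609, 0.0592, 0.4053]
tcp_rot: [-2.206, -2.232, -0.006]
wrist_force: [-0.3, 0.1, -0.2]
grip_width: 0.0854
gripper_force: 0.0
clock: 3.18
position: [0.6096, 0.0541, 0.405]
tcp_rot: [-2.214, -2.228, -0.002]
wrist_force: [-1.1, -0.1, -0.1]
grip_width: 0.0855
gripper_force: 0.0
r tcp [0.6096 0.0541 0.405 ] rot [-0.007  1.     0.     1.     0.007  0.001  0.001  0.    -1.   ] cam [0.61  0.126 0.373] t 3.1833
```

View pics/mr.png

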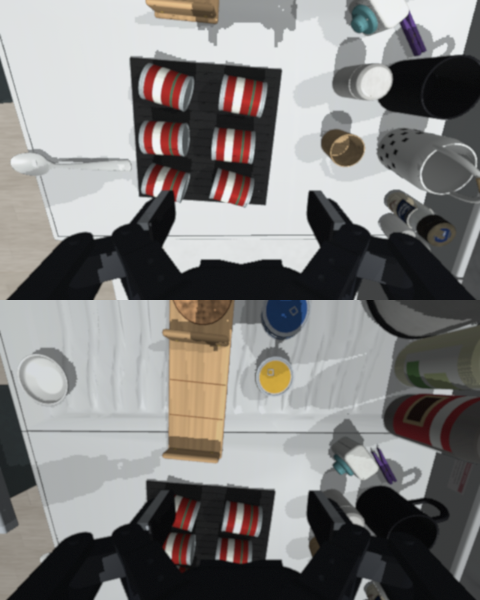

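The upper image shows all six tins on the mat. The lower one shows the rack with its disc at the top (200,305), blue at (285,315), yellow at (275,378). Next I fit positions from the depth.

```bash
cat >> h.py <<'E'
from scipy import ndimage
from scipy.optimize import least_squares
def fit_tin(p):  # p Nx3 points on lying cylinder r=.026
    c0=p.mean(0)
    def f(q):
        a=np.array([np.cos(q[2]),np.sin(q[2])]); n=np.array([-a[1],a[0]])
        e=(p[:,:2]-q[:2])@n
        return np.hypot(e,p[:,2]-q[3])-.026
    # axis angle from PCA start
    best=None
    for th in (-.2,0,.2):
        r=least_squares(lambda q:f([c0[0],q[0],q[1],q[2]]),[c0[1],th,c0[2]-.015],loss='soft_l1',f_scale=.002)
        if best is None or r.cost<best.cost: best=r
    y,th,z=best.x; a=np.array([np.cos(th),np.sin(th)])
    l=(p[:,:2]-[c0[0],y])@a; lo,hi=np.percentile(l,[1,99])
    c=np.array([c0[0],y])+a*(lo+hi)/2
    return c[0],c[1],z,th,hi-lo
def tins(W,im,box,z0=.033,z1=.075,nmin=150):
    x0,x1,y0,y1=box
    m=(W[...,0]>x0)&(W[...,0]<x1)&(W[...,1]>y0)&(W[...,1]<y1)&(W[...,2]>z0)&(W[...,2]<z1)
    L,n=ndimage.label(ndimage.binary_erosion(m))
    return [(np.round(fit_tin(W[L==i]),4),(L==i).sum()) for i in range(1,n+1) if (L==i).sum()>nmin]
E
python3 - <<'E'
from h import *
D=np.load('pics/m.npz');W,im=D['W'],D['im']
for t in tins(W,im,(.38,.68,-.26,.02)): print(t)
print([np.round(np.median(W[170+i*10,330],0),4) for i in range(1)], W[300//2,340])
D=np.load('pics/r.npz');W,im=D['W'],D['im']
hsv=cv2.cvtColor(im,cv2.COLOR_RGB2HSV)
m=(hsv[...,0]>8)&(hsv[...,0]<25)&(hsv[...,1]>70)&(W[...,0]>.45)&(W[...,0]<.62)&(W[...,1]>0)&(W[...,1]<.4)&(abs(W[...,2])<.06)
L,n=ndimage.label(m);k=np.argmax(np.bincount(L.ravel())[1:])+1;m=L==k
p=W[m];print('z pct',np.percentile(p[:,2],[2,10,50,90,98]))
b=p[(p[:,2]<.018)];print('board',cv2.minAreaRect((b[:,:2]*1000).astype(np.float32)),b.min(0),b.max(0),np.median(b[:,2]))
c=p[p[:,2]>.03]
km=c[:,1]<.11
for q in (c[c[:,1]<.11],c[c[:,1]>.11]): print('cheek',len(q),cv2.minAreaRect((q[:,:2]*1000).astype(np.float32)),np.percentile(q[:,2],[50,95]),np.polyfit(q[:,0],q[:,1],1))
for nm,(a,b2) in dict(blue=(100,125),yel=(18,35)).items():
    q=(hsv[...,0]>=a)&(hsv[...,0]<=b2)&(hsv[...,1]>100)&(W[...,2]>.026)&(W[...,2]<.04)&(W[...,0]>.6)&(W[...,0]<.72)&(W[...,1]>.05)&(W[...,1]<.3)
    q=W[q];print(nm,len(q),cv2.minEnclosingCircle((q[:,:2]*1000).astype(np.float32)),np.median(q[:,2]), q.max(0))
for nm in ('rack_disc','flat_l_c','flat_m_c','flat_s_c','rack_bay'): print(nm,search_frame(nm,'wrist'))
E
```

```text
(array([ 0.5352,  0.0334,  0.0274, -0.0826,  0.0819]), np.int64(929))
(array([ 0.5033, -0.0861,  0.0289, -0.3074,  0.0603]), np.int64(2741))
(array([ 0.612 , -0.0988,  0.029 , -0.1873,  0.0588]), np.int64(2554))
(array([ 0.4928, -0.1622,  0.0288, -0.0703,  0.0602]), np.int64(2275))
(array([ 0.5975, -0.1745,  0.029 , -0.1112,  0.0585]), np.int64(2066))
(array([ 0.4857, -0.2389,  0.029 , -0.2997,  0.0597]), np.int64(1592))
(array([ 0.5927, -0.2481,  0.029 , -0.3167,  0.0584]), np.int64(1617))
[np.float64(0.0026)] [ 0.62971137 -0.12121189  0.0475859 ]
z pct [0.00686591 0.00752131 0.00864334 0.03638897 0.04631502]
board ((542.3587646484375, 126.4945297241211), (235.8055419921875, 90.28536987304688), 84.41366577148438) [0.4884798  0.0049472  0.00466426] [0.59813855 0.23962162 0.01799565] 0.008475939719884678
cheek 789 ((532.7124633789062, 17.69955825805664), (9.278263092041016, 85.53579711914062), 84.52458953857422) [0.04474239 0.04693861] [-0.09409953  0.06933523]
cheek 1083 ((549.2996215820312, 187.7239227294922), (10.287583351135254, 85.7861328125), 84.35539245605469) [0.04527263 0.0471615 ] [-0.09404165  0.23833445]
blue 1828 ((670.3263549804688, 222.24700927734375), 27.41731834411621) 0.02764237004509636 [0.69736755 0.23431271 0.03068937]
yel 1320 ((658.83056640625, 136.32655334472656), 22.496673583984375) 0.027636011598515885 [0.68088785 0.15850756 0.03002893]
rack_disc [{'xyz': [0.5429, 0.1362, 0.0121], 'conf': 0.63}]
flat_l_c [{'xyz': [0.6157, -0.0891, 0.0504], 'conf': 0.63}, {'xyz': [0.6644, 0.216, 0.0286], 'conf': 0.58}]
flat_m_c [{'xyz': [0.6591, 0.1404, 0.0283], 'conf': 0.7}]
flat_s_c [{'xyz': [0.5457, 0.1338, 0.0148], 'conf': 0.18}]
rack_bay [{'xyz': [0.5468, 0.1392, 0.0097], 'conf': 0.74}]
```

```bash
cat >> h.py <<'E'
BAY=np.array([.541,.1027]); YAW=-.096
YX=np.array([np.cos(YAW),np.sin(YAW)]); YY=np.array([-np.sin(YAW),np.cos(YAW)])
def bay(x,y): return BAY+x*YX+y*YY
def go(x,y,z,yaw):
    s=read_state(); M=R.from_rotvec(s["tcp_rot"]).as_matrix(); p=s["position"]
    T=np.array([[-np.sin(yaw),np.cos(yaw),0],[np.cos(yaw),np.sin(yaw),0],[0,0,-1]])
    tw=R.from_matrix(M.T@T).as_rotvec()/np.radians(6)
    print("tcp",np.round(p*1000,1),"twist",np.round(tw,2),"then slide(target frame)",np.round(T.T@(np.array([x,y,z])-p)*1000,1),"w",round(s["grip_width"],4),"gf",round(float(s["gripper_force"]),1),"t",round(s["clock"],1))
E
python3 -c "
from h import *
go(.5033,-.0861,.27,-.307)"
```

```text
tcp [610.1  48.7 404.6] twist [0.   0.   2.91] then slide(target frame) [-160.8  -61.1  134.6] w 0.0854 gf 0.0 t 3.5
```

```bash
python3 -m creep '[{"twist":[0,0,0.97],"slide":[0,0,0],"grip":1},{"twist":[0,0,0.97],"slide":[0,0,0],"grip":1},{"twist":[0,0,0.97],"slide":[0,0,0],"grip":1},{"twist":[0,0,0],"slide":[-32,-12,27],"grip":1},{"twist":[0,0,0],"slide":[-32,-12,27],"grip":1},{"twist":[0,0,0],"slide":[-32,-12,27],"grip":1},{"twist":[0,0,0],"slide":[-32,-12,27],"grip":1},{"twist":[0,0,0],"slide":[-33,-13,27],"grip":1}]' >/dev/null
python3 -m creep '[{"twist":[0,0,0],"slide":[0,0,0],"grip":1},{"twist":[0,0,0],"slide":[0,0,0],"grip":1},{"twist":[0,0,0],"slide":[0,0,0],"grip":1},{"twist":[0,0,0],"slide":[0,0,0],"grip":1}]'>/dev/null
python3 -c "
from h import *
go(.5033,-.0861,.185,-.307)"
```

```text
tcp [509.9 -78.2 277.2] twist [ 0.02 -0.01  0.03] then slide(target frame) [-9.5 -3.9 92.2] w 0.0854 gf 0.0 t 4.5
```

```bash
python3 -m creep '[{"twist":[0,0,0],"slide":[-9,-4,0],"grip":1},{"twist":[0,0,0],"slide":[0,0,20],"grip":1},{"twist":[0,0,0],"slide":[0,0,20],"grip":1},{"twist":[0,0,0],"slide":[0,0,20],"grip":1},{"twist":[0,0,0],"slide":[0,0,16],"grip":1},{"twist":[0,0,0],"slide":[0,0,15],"grip":1},{"twist":[0,0,0],"slide":[0,0,0],"grip":1},{"twist":[0,0,0],"slide":[0,0,0],"grip":1}]'
python3 -c "
from h import *
go(.5033,-.0861,.185,-.307)"
python3 -m creep '[{"twist":[0,0,0],"slide":[0,0,0],"grip":-0.2},{"twist":[0,0,0],"slide":[0,0,0],"grip":-0.2},{"twist":[0,0,0],"slide":[0,0,0],"grip":-0.2},{"twist":[0,0,0],"slide":[0,0,0],"grip":-0.2},{"twist":[0,0,0],"slide":[0,0,0],"grip":-0.2},{"twist":[0,0,0],"slide":[0,0,0],"grip":-0.2},{"twist":[0,0,0],"slide":[0,0,0],"grip":-0.2},{"twist":[0,0,0],"slide":[0,0,0],"grip":-0.2}]'
```

```text
clock: 5.15
position: [0.5021, -0.0858, 0.1851]
tcp_rot: [-2.531, -1.859, 0.001]
wrist_force: [1.4, 0.1, 0.2]
grip_width: 0.0853
gripper_force: 0.0
tcp [502.1 -85.8 185.1] twist [-0.01 -0.    0.03] then slide(target frame) [0.1 1.2 0.1] w 0.0853 gf 0.0 t 5.2
clock: 5.82
position: [0.503, -0.0862, 0.1866]
tcp_rot: [2.531, 1.857, 0.003]
wrist_force: [-0.6, -0.9, 6.8]
grip_width: 0.0612
gripper_force: 65.0
```

```bash
python3 -m creep '[{"twist":[0,0,0],"slide":[0,0,-10],"grip":-0.2},{"twist":[0,0,0],"slide":[0,0,-30],"grip":-0.2},{"twist":[0,0,0],"slide":[0,0,-30],"grip":-0.2},{"twist":[0,0,-0.67],"slide":[0,0,-30],"grip":-0.2},{"twist":[0,0,-0.67],"slide":[0,0,0],"grip":-0.2},{"twist":[0,0,-0.67],"slide":[0,0,0],"grip":-0.2},{"twist":[0,0,0],"slide":[0,0,0],"grip":-0.2},{"twist":[0,0,0],"slide":[0,0,0],"grip":-0.2}]'
python3 -c "
from h import *
go(*bay(0,-.0535),.27,YAW)"
```

```text
clock: 6.48
position: [0.5017, -0.0864, 0.2855]
tcp_rot: [2.326, 2.112, -0.0]
wrist_force: [-0.4, -0.7, -1.5]
grip_width: 0.0612
gripper_force: 66.2
tcp [501.7 -86.4 285.5] twist [-0.    0.   -0.01] then slide(target frame) [138.5  21.   15.5] w 0.0612 gf 66.2 t 6.5
```

```bash
python3 -m creep '[{"twist":[0,0,0],"slide":[25,4,0],"grip":-0.2},{"twist":[0,0,0],"slide":[30,5,0],"grip":-0.2},{"twist":[0,0,0],"slide":[30,5,5],"grip":-0.2},{"twist":[0,0,0],"slide":[30,5,5],"grip":-0.2},{"twist":[0,0,0],"slide":[23.5,2,5],"grip":-0.2},{"twist":[0,0,0],"slide":[0,0,0],"grip":-0.2},{"twist":[0,0,0],"slide":[0,0,0],"grip":-0.2},{"twist":[0,0,0],"slide":[0,0,0],"grip":-0.2}]' >/dev/null
python3 -c "
from h import *
go(*bay(0,-.0535),.1915,YAW)
im,W=look('p1')
print(search_frame('tin1_c','wrist'))"
```

```text
tcp [535.6  49.2 269.6] twist [-0.01  0.01  0.01] then slide(target frame) [ 0.3  0.2 78.1] w 0.0619 gf 66.0 t 7.2
p1 tcp [0.5356 0.0492 0.2696] rot [ 0.095  0.995 -0.002  0.995 -0.095 -0.001 -0.001 -0.001 -1.   ] cam [0.543 0.123 0.238] t 7.15
[{'xyz': [0.6245, -0.0915, 0.0522], 'conf': 0.75}, {'xyz': [0.544, 0.1265, 0.0129], 'conf': 0.28}]
```

View pics/p1.png

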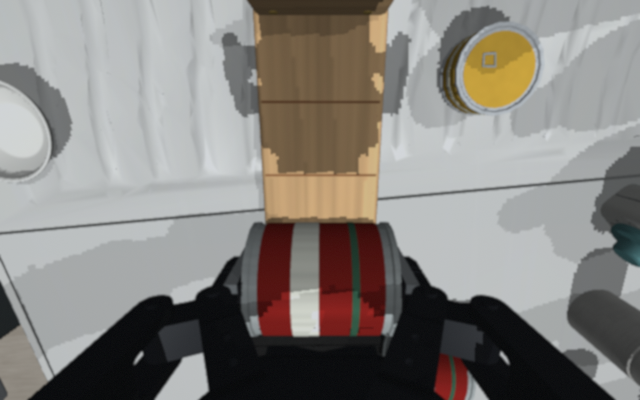

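The tin (320,280) is held level and square over the near end of the bay. I'll lower it, release and rise.

```bash
python3 -m creep '[{"twist":[0,0,0],"slide":[0,0,15],"grip":-0.2},{"twist":[0,0,0],"slide":[0,0,20],"grip":-0.2},{"twist":[0,0,0],"slide":[0,0,20],"grip":-0.2},{"twist":[0,0,0],"slide":[0,0,12],"grip":-0.2},{"twist":[0,0,0],"slide":[0,0,6],"grip":-0.2},{"twist":[0,0,0],"slide":[0,0,3],"grip":-0.2},{"twist":[0,0,0],"slide":[0,0,1],"grip":-0.2},{"twist":[0,0,0],"slide":[0,0,0],"grip":-0.2}]'
python3 -m creep '[{"twist":[0,0,0],"slide":[0,0,0],"grip":0.6},{"twist":[0,0,0],"slide":[0,0,0],"grip":0.8},{"twist":[0,0,0],"slide":[0,0,0],"grip":1},{"twist":[0,0,0],"slide":[0,0,0],"grip":1},{"twist":[0,0,0],"slide":[0,0,-20],"grip":1},{"twist":[0,0,0],"slide":[0,0,-30],"grip":1},{"twist":[0,0,0],"slide":[0,0,-30],"grip":1},{"twist":[0,0,0],"slide":[0,0,0],"grip":1}]'
python3 -c "
from h import *
go(.612,-.0988,.26,-.187)"
```

```text
clock: 7.92
position: [0.5364, 0.0496, 0.1937]
tcp_rot: [2.324, 2.114, 0.001]
wrist_force: [-0.4, 0.0, -1.8]
grip_width: 0.0613
gripper_force: 66.0
clock: 8.58
position: [0.5385, 0.0505, 0.2787]
tcp_rot: [2.319, 2.111, 0.012]
wrist_force: [0.7, -0.6, 1.0]
grip_width: 0.0854
gripper_force: 0.0
tcp [538.5  50.5 278.7] twist [ 0.09 -0.02  0.89] then slide(target frame) [-133.1   99.9   18.7] w 0.0854 gf 0.0 t 8.6
```

```bash
python3 -m creep '[{"twist":[0,0,0.89],"slide":[0,0,0],"grip":1},{"twist":[0,0,0],"slide":[-27,20,0],"grip":1},{"twist":[0,0,0],"slide":[-27,20,0],"grip":1},{"twist":[0,0,0],"slide":[-27,20,0],"grip":1},{"twist":[0,0,0],"slide":[-27,20,0],"grip":1},{"twist":[0,0,0],"slide":[-25,20,0],"grip":1},{"twist":[0,0,0],"slide":[0,0,0],"grip":1},{"twist":[0,0,0],"slide":[0,0,0],"grip":1}]' >/dev/null
python3 -c "
from h import *
go(.612,-.0988,.185,-.187)"
```

```text
tcp [ 609.8 -102.5  272.8] twist [ 0.    0.01 -0.05] then slide(target frame) [ 4.1  1.5 87.8] w 0.0854 gf 0.0 t 9.2
```

```bash
python3 -m creep '[{"twist":[0,0,0],"slide":[4,1.5,0],"grip":1},{"twist":[0,0,0],"slide":[0,0,20],"grip":1},{"twist":[0,0,0],"slide":[0,0,20],"grip":1},{"twist":[0,0,0],"slide":[0,0,20],"grip":1},{"twist":[0,0,0],"slide":[0,0,15],"grip":1},{"twist":[0,0,0],"slide":[0,0,12],"grip":1},{"twist":[0,0,0],"slide":[0,0,0],"grip":1},{"twist":[0,0,0],"slide":[0,0,0],"grip":1}]'
python3 -m creep '[{"twist":[0,0,0],"slide":[0,0,0],"grip":-0.2},{"twist":[0,0,0],"slide":[0,0,0],"grip":-0.2},{"twist":[0,0,0],"slide":[0,0,0],"grip":-0.2},{"twist":[0,0,0],"slide":[0,0,0],"grip":-0.2},{"twist":[0,0,0],"slide":[0,0,0],"grip":-0.2},{"twist":[0,0,0],"slide":[0,0,0],"grip":-0.2},{"twist":[0,0,0],"slide":[0,0,0],"grip":-0.2},{"twist":[0,0,0],"slide":[0,0,0],"grip":-0.2}]'
python3 -m creep '[{"twist":[0,0,0],"slide":[0,0,-10],"grip":-0.2},{"twist":[0,0,0],"slide":[0,0,-30],"grip":-0.2},{"twist":[0,0,0],"slide":[0,0,-30],"grip":-0.2},{"twist":[0,0,0],"slide":[0,0,-30],"grip":-0.2},{"twist":[0,0,-0.8],"slide":[0,0,-20],"grip":-0.2},{"twist":[0,0,0],"slide":[0,0,0],"grip":-0.2},{"twist":[0,0,0],"slide":[0,0,0],"grip":-0.2}]'
python3 -c "
from h import *
go(*bay(0,.0535),.30,YAW)"
```

```text
clock: 9.92
position: [0.6115, -0.095, 0.1857]
tcp_rot: [-2.417, -2.004, 0.001]
wrist_force: [-0.1, -0.4, 0.1]
grip_width: 0.0854
gripper_force: 0.0
clock: 10.58
position: [0.6126, -0.096, 0.1876]
tcp_rot: [2.418, 2.002, 0.003]
wrist_force: [0.8, 0.7, 5.8]
grip_width: 0.0612
gripper_force: 65.5
clock: 11.17
position: [0.6119, -0.0961, 0.3077]
tcp_rot: [2.333, 2.101, 0.002]
wrist_force: [-0.1, -0.3, -2.7]
grip_width: 0.0615
gripper_force: 65.9
tcp [611.9 -96.1 307.7] twist [ 0.02  0.   -0.08] then slide(target frame) [244.6 -89.6   7.7] w 0.0615 gf 65.9 t 11.2
```

```bash
python3 -m creep '[{"twist":[0,0,0],"slide":[25,-9,0],"grip":-0.2},{"twist":[0,0,0],"slide":[32,-12,0],"grip":-0.2},{"twist":[0,0,0],"slide":[32,-12,0],"grip":-0.2},{"twist":[0,0,0],"slide":[32,-12,0],"grip":-0.2},{"twist":[0,0,0],"slide":[32,-12,0],"grip":-0.2},{"twist":[0,0,0],"slide":[32,-12,0],"grip":-0.2},{"twist":[0,0,0],"slide":[32,-12,0],"grip":-0.2},{"twist":[0,0,0],"slide":[28,-9,0],"grip":-0.2}]' >/dev/null
python3 -m creep '[{"twist":[0,0,0],"slide":[0,0,0],"grip":-0.2},{"twist":[0,0,0],"slide":[0,0,0],"grip":-0.2},{"twist":[0,0,0],"slide":[0,0,0],"grip":-0.2}]' >/dev/null
python3 -c "
from h import *
go(*bay(0,.0535),.1915,YAW)
im,W=look('p2')"
```

```text
tcp [546.9 156.4 304.7] twist [-0.02  0.02 -0.08] then slide(target frame) [ -0.5  -0.8 113.2] w 0.0615 gf 65.9 t 12.1
p2 tcp [0.5469 0.1564 0.3047] rot [ 0.104  0.995 -0.003  0.995 -0.104 -0.001 -0.002 -0.003 -1.   ] cam [0.555 0.23  0.273] t 12.0833
```

View pics/p2.png

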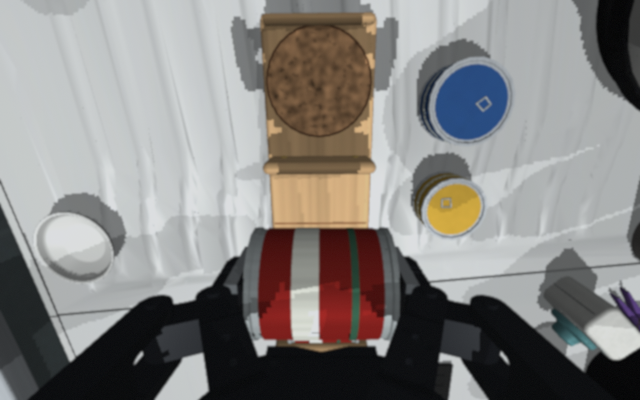

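The cork disc (318,78), far cheek (318,165), blue tin (470,100) and yellow tin (450,205) are all in view, with the held tin at (320,285). I'll refine the disc, cheek, flat tin and held tin positions from this image.

```bash
python3 - <<'E'
from h import *
D=np.load('pics/p2.npz');W,im=D['W'],D['im']
hsv=cv2.cvtColor(im,cv2.COLOR_RGB2HSV)
m=(hsv[...,0]>5)&(hsv[...,0]<25)&(hsv[...,1]>60)
def rel(p): q=p[...,:2]-BAY; return np.stack([q@YX,q@YY],-1)
u=slice(150,180);c=W[u,260:380].reshape(-1,3);c=c[(c[:,2]>.042)&(c[:,2]<.055)];r=rel(c)
print('cheek',len(c),np.percentile(r[:,1],[2,98]),np.percentile(r[:,0],[2,98]),np.median(c[:,2]))
g=cv2.cvtColor(im,cv2.COLOR_RGB2GRAY)
dk=np.zeros_like(g);dk[20:140,262:376]=((hsv[...,2]<125)&(hsv[...,1]>60))[20:140,262:376]
sub=dk.astype(bool);
ci=cv2.HoughCircles(cv2.medianBlur(g,3)[:150,240:400],cv2.HOUGH_GRADIENT,1,80,param1=80,param2=15,minRadius=46,maxRadius=60)
print(ci)
if ci is not None:
    x,y,rr=ci[0,0];p=W[int(y),int(x)+240];print('disc',p,rel(p))
h=(W[...,2]>.13)&(W[...,2]<.21)&((hsv[...,0]<8)|(hsv[...,0]>170))&(hsv[...,1]>100)
h[:, :230]=0;h[:,410:]=0
p=W[h];print(h.sum());f=fit_tin(p*1.0);print('held',np.round(f,4),rel(np.array(f[:2])))
E
```

```text
cheek 1386 [0.08072305 0.09015841] [-0.04175316  0.03944785] 0.04558302282859143
[[[83.5 79.5 58.3]]]
disc [0.55798971 0.25338953 0.01000809] [0.0024675  0.15162419]
9174
held [ 0.546   0.1523  0.1461 -0.1086  0.0487] [0.00022072 0.04989457]
```

```bash
python3 -m creep '[{"twist":[0,0,-0.08],"slide":[3.3,-0.5,15],"grip":-0.2},{"twist":[0,0,0],"slide":[0,0,25],"grip":-0.2},{"twist":[0,0,0],"slide":[0,0,25],"grip":-0.2},{"twist":[0,0,0],"slide":[0,0,20],"grip":-0.2},{"twist":[0,0,0],"slide":[0,0,15],"grip":-0.2},{"twist":[0,0,0],"slide":[0,0,8],"grip":-0.2},{"twist":[0,0,0],"slide":[0,0,4],"grip":-0.2},{"twist":[0,0,0],"slide":[0,0,0],"grip":-0.2}]'
python3 -m creep '[{"twist":[0,0,0],"slide":[0,0,0],"grip":0.6},{"twist":[0,0,0],"slide":[0,0,0],"grip":0.8},{"twist":[0,0,0],"slide":[0,0,0],"grip":1},{"twist":[0,0,0],"slide":[0,0,0],"grip":1},{"twist":[0,0,0],"slide":[0,0,-20],"grip":1},{"twist":[0,0,0],"slide":[0,0,-30],"grip":1},{"twist":[0,0,0],"slide":[0,0,-30],"grip":1},{"twist":[0,0,0],"slide":[0,0,-20],"grip":1}]'
python3 -c "
from h import *
go(.4928,-.1622,.26,-.07)"
```

```text
clock: 12.8
position: [0.5475, 0.1591, 0.1937]
tcp_rot: [-2.327, -2.111, 0.003]
wrist_force: [-0.6, -0.7, -2.2]
grip_width: 0.0614
gripper_force: 65.8
clock: 13.47
position: [0.548, 0.1609, 0.2971]
tcp_rot: [2.323, 2.113, 0.004]
wrist_force: [0.0, -0.8, 0.6]
grip_width: 0.0855
gripper_force: 0.0
tcp [548.  160.9 297.1] twist [ 0.03 -0.01 -0.24] then slide(target frame) [-326.2  -32.4   37.1] w 0.0855 gf 0.0 t 13.5
```

```bash
python3 -m creep '[{"twist":[0,0,0],"slide":[-30,-3,0],"grip":1},{"twist":[0,0,0],"slide":[-35,-3,0],"grip":1},{"twist":[0,0,0],"slide":[-35,-3,0],"grip":1},{"twist":[0,0,-0.24],"slide":[-35,-3,0],"grip":1},{"twist":[0,0,0],"slide":[0,0,0],"grip":1},{"twist":[0,0,0],"slide":[0,0,0],"grip":1}]' >/dev/null
cat >> h.py <<'E'
def rel(p): q=np.asarray(p)[...,:2]-BAY; return np.stack([q@YX,q@YY],-1)
def bayview(tag,z0=.04,z1=.08):
    im,W=look(tag); hsv=cv2.cvtColor(im,cv2.COLOR_RGB2HSV); r=rel(W)
    m=(abs(r[...,0])<.035)&(abs(r[...,1])<.078)&(W[...,2]>z0)&(W[...,2]<z1)
    e=ndimage.binary_erosion(m); L,n=ndimage.label(e)
    for i in range(1,n+1):
        if (L==i).sum()>150:
            f=fit_tin(W[L==i]); print("tin rel",np.round(rel(np.array(f[:2])),4),"z-board",round(f[2]-.0085,4),"yaw",round(f[3]-YAW,3),"len",round(f[4],3),(L==i).sum())
E
python3 -c "
from h import *
bayview('b1')
go(.4928,-.1622,.26,-.07)"
```

```text
b1 tcp [0.5224 0.0243 0.2945] rot [ 0.075  0.997  0.     0.997 -0.075 -0.001 -0.001  0.001 -1.   ] cam [0.528 0.101 0.262] t 13.9667
tin rel [0.0014 0.0542] z-board 0.0258 yaw -0.003 len 0.06 5326
tin rel [ 0.0009 -0.0534] z-board 0.0256 yaw 0.001 len 0.059 5277
tcp [522.7  26.4 294.6] twist [ 0.01 -0.   -0.02] then slide(target frame) [-190.2  -16.7   34.6] w 0.0854 gf 0.0 t 14.0
```

Both outer tins are in place. Now the third tin.

```bash
python3 -m creep '[{"twist":[0,0,0],"slide":[-32,-3,3],"grip":1},{"twist":[0,0,0],"slide":[-32,-3,3],"grip":1},{"twist":[0,0,0],"slide":[-32,-3,3],"grip":1},{"twist":[0,0,0],"slide":[-32,-3,3],"grip":1},{"twist":[0,0,0],"slide":[-32,-3,3],"grip":1},{"twist":[0,0,0],"slide":[-30,-2,3],"grip":1},{"twist":[0,0,0],"slide":[0,0,0],"grip":1},{"twist":[0,0,0],"slide":[0,0,0],"grip":1}]' >/dev/null
python3 -m creep '[{"twist":[0,0,0],"slide":[0,0,0],"grip":1},{"twist":[0,0,0],"slide":[0,0,0],"grip":1}]' >/dev/null
python3 -c "
from h import *
go(.4928,-.1622,.185,-.07)
im,W=look('c3')
for t in tins(W,im,(.38,.68,-.30,-.05)): print(t)"
```

```text
tcp [ 493.2 -158.8  276.4] twist [ 0.01 -0.01  0.03] then slide(target frame) [-3.4 -0.2 91.4] w 0.0855 gf 0.0 t 14.8
c3 tcp [ 0.4932 -0.1588  0.2764] rot [ 0.066  0.998  0.001  0.998 -0.066  0.001  0.001  0.001 -1.   ] cam [ 0.498 -0.084  0.244] t 14.85
(array([ 0.4917, -0.1627,  0.0291, -0.0737,  0.0594]), np.int64(5480))
(array([ 0.5966, -0.1747,  0.0289, -0.1138,  0.0606]), np.int64(5779))
(array([ 0.4851, -0.2392,  0.0291, -0.303 ,  0.0593]), np.int64(4264))
(array([ 0.6081, -0.2539,  0.0295, -0.3291,  0.0274]), np.int64(428))
(array([ 0.5366, -0.2433,  0.0454,  1.2483,  0.0208]), np.int64(295))
```

```bash
python3 -m creep '[{"twist":[0,0,0],"slide":[-3.5,-1,0],"grip":1},{"twist":[0,0,0],"slide":[0,0,20],"grip":1},{"twist":[0,0,0],"slide":[0,0,20],"grip":1},{"twist":[0,0,0],"slide":[0,0,20],"grip":1},{"twist":[0,0,0],"slide":[0,0,18],"grip":1},{"twist":[0,0,0],"slide":[0,0,13],"grip":1},{"twist":[0,0,0],"slide":[0,0,0],"grip":1},{"twist":[0,0,0],"slide":[0,0,0],"grip":1}]'
python3 -m creep '[{"twist":[0,0,0],"slide":[0,0,0],"grip":-0.2},{"twist":[0,0,0],"slide":[0,0,0],"grip":-0.2},{"twist":[0,0,0],"slide":[0,0,0],"grip":-0.2},{"twist":[0,0,0],"slide":[0,0,0],"grip":-0.2},{"twist":[0,0,0],"slide":[0,0,0],"grip":-0.2},{"twist":[0,0,0],"slide":[0,0,0],"grip":-0.2},{"twist":[0,0,0],"slide":[0,0,0],"grip":-0.2},{"twist":[0,0,0],"slide":[0,0,0],"grip":-0.2}]'
python3 -m creep '[{"twist":[0,0,0],"slide":[0,0,-10],"grip":-0.2},{"twist":[0,0,0],"slide":[0,0,-30],"grip":-0.2},{"twist":[0,0,0],"slide":[0,0,-30],"grip":-0.2},{"twist":[0,0,0],"slide":[0,0,-30],"grip":-0.2},{"twist":[0,0,0.25],"slide":[0,0,-20],"grip":-0.2},{"twist":[0,0,0],"slide":[0,0,0],"grip":-0.2},{"twist":[0,0,0],"slide":[0,0,0],"grip":-0.2}]'
python3 -c "
from h import *
go(*bay(0,0),.30,YAW)"
```

```text
clock: 15.57
position: [0.491, -0.1639, 0.1848]
tcp_rot: [-2.295, -2.143, 0.001]
wrist_force: [0.0, 0.2, 1.5]
grip_width: 0.0854
gripper_force: 0.0
clock: 16.23
position: [0.4919, -0.1647, 0.1865]
tcp_rot: [2.296, 2.141, 0.002]
wrist_force: [-0.6, 0.2, 6.3]
grip_width: 0.0615
gripper_force: 65.3
clock: 16.82
position: [0.4912, -0.1648, 0.3067]
tcp_rot: [2.324, 2.11, 0.001]
wrist_force: [-0.1, -0.5, -2.3]
grip_width: 0.0615
gripper_force: 66.1
tcp [ 491.2 -164.8  306.7] twist [ 0.03  0.01 -0.  ] then slide(target frame) [271.1  23.9   6.7] w 0.0615 gf 66.1 t 16.8
```

```bash
python3 -m creep '[{"twist":[0,0,0],"slide":[30,3,0],"grip":-0.2},{"twist":[0,0,0],"slide":[35,3,0],"grip":-0.2},{"twist":[0,0,0],"slide":[35,3,0],"grip":-0.2},{"twist":[0,0,0],"slide":[35,3,0],"grip":-0.2},{"twist":[0,0,0],"slide":[35,3,0],"grip":-0.2},{"twist":[0,0,0],"slide":[35,3,0],"grip":-0.2},{"twist":[0,0,0],"slide":[35,3,0],"grip":-0.2},{"twist":[0,0,0],"slide":[29,3,0],"grip":-0.2}]' >/dev/null
python3 -m creep '[{"twist":[0,0,0],"slide":[0,0,0],"grip":-0.2},{"twist":[0,0,0],"slide":[0,0,0],"grip":-0.2},{"twist":[0,0,0],"slide":[0,0,0],"grip":-0.2},{"twist":[0,0,0],"slide":[0,0,0],"grip":-0.2}]' >/dev/null
cat >> h.py <<'E'
def held(W,im):
    s=read_state(); zc=s["position"][2]-.155
    hsv=cv2.cvtColor(im,cv2.COLOR_RGB2HSV)
    h=(abs(W[...,2]-zc-.01)<.035)&((hsv[...,0]<8)|(hsv[...,0]>170))&(hsv[...,1]>100); h[:,:230]=0; h[:,410:]=0
    f=fit_tin(W[h]); print("held",np.round(f,4),"rel",np.round(rel(np.array(f[:2])),4),h.sum())
E
python3 -c "
from h import *
go(*bay(0,-.0015),.1915,YAW)
im,W=look('p3'); held(W,im)"
```

```text
tcp [540.3  99.2 304. ] twist [-0.02  0.01 -0.02] then slide(target frame) [  2.    0.3 112.5] w 0.0614 gf 66.0 t 17.8
p3 tcp [0.5403 0.0992 0.304 ] rot [ 0.098  0.995 -0.002  0.995 -0.098 -0.001 -0.001 -0.002 -1.   ] cam [0.548 0.173 0.272] t 17.8167
held [ 0.54    0.1007  0.1466 -0.1008  0.0488] rel [-0.0008 -0.0021] 9618
```

```bash
python3 -m creep '[{"twist":[0,0,0],"slide":[2.3,1,15],"grip":-0.2},{"twist":[0,0,0],"slide":[0,0,25],"grip":-0.2},{"twist":[0,0,0],"slide":[0,0,20],"grip":-0.2},{"twist":[0,0,0],"slide":[0,0,15],"grip":-0.2},{"twist":[0,0,0],"slide":[0,0,10],"grip":-0.2},{"twist":[0,0,0],"slide":[0,0,0],"grip":-0.2},{"twist":[0,0,0],"slide":[0,0,0],"grip":-0.2}]'
python3 -m creep '[{"twist":[0,0,0],"slide":[0,0,8],"grip":-0.2},{"twist":[0,0,0],"slide":[0,0,7],"grip":-0.2},{"twist":[0,0,0],"slide":[0,0,5],"grip":-0.2},{"twist":[0,0,0],"slide":[0,0,4],"grip":-0.2},{"twist":[0,0,0],"slide":[0,0,3],"grip":-0.2},{"twist":[0,0,0],"slide":[0,0,0],"grip":-0.2}]'
python3 -c "
from h import *
go(*bay(0,-.0015),.1915,YAW)"
```

```text
clock: 18.45
position: [0.542, 0.1023, 0.22]
tcp_rot: [-2.327, -2.11, 0.001]
wrist_force: [-0.1, 0.6, -1.5]
grip_width: 0.0616
gripper_force: 66.0
clock: 18.95
position: [0.542, 0.102, 0.1925]
tcp_rot: [2.326, 2.111, -0.002]
wrist_force: [0.6, -3.3, -2.3]
grip_width: 0.0617
gripper_force: 66.1
tcp [542.  102.  192.5] twist [-0.01  0.01 -0.01] then slide(target frame) [-0.9 -1.1  1. ] w 0.0617 gf 66.1 t 18.9
```

```bash
python3 -m creep '[{"twist":[0,0,0],"slide":[0,0,0],"grip":0.6},{"twist":[0,0,0],"slide":[0,0,0],"grip":0.8},{"twist":[0,0,0],"slide":[0,0,0],"grip":1},{"twist":[0,0,0],"slide":[0,0,0],"grip":1},{"twist":[0,0,0],"slide":[0,0,-20],"grip":1},{"twist":[0,0,0],"slide":[0,0,-30],"grip":1},{"twist":[0,0,0],"slide":[0,0,-30],"grip":1},{"twist":[0,0,0],"slide":[0,0,-20],"grip":1}]' >/dev/null
python3 -m creep '[{"twist":[0,0,0],"slide":[-25,0,0],"grip":1},{"twist":[0,0,0],"slide":[-30,0,0],"grip":1},{"twist":[0,0,0],"slide":[-25,0,0],"grip":1},{"twist":[0,0,0],"slide":[0,0,0],"grip":1},{"twist":[0,0,0],"slide":[0,0,0],"grip":1},{"twist":[0,0,0],"slide":[0,0,0],"grip":1}]'
python3 -c "
from h import *
bayview('b3',.045)
go(.5966,-.1747,.27,-.1138)"
```

```text
clock: 20.12
position: [0.5344, 0.0242, 0.2934]
tcp_rot: [-2.325, -2.112, -0.002]
wrist_force: [-0.3, 0.6, 0.1]
grip_width: 0.0854
gripper_force: 0.0
b3 tcp [0.5344 0.0242 0.2934] rot [ 0.096  0.995  0.001  0.995 -0.096  0.001  0.001  0.001 -1.   ] cam [0.542 0.099 0.261] t 20.1167
tin rel [0.0015 0.0541] z-board 0.0258 yaw -0.002 len 0.06 5198
tin rel [0.0012 0.0008] z-board 0.0256 yaw -0.0 len 0.059 6423
tin rel [ 0.0009 -0.0534] z-board 0.0256 yaw -0.001 len 0.059 5098
tcp [534.4  24.8 293.4] twist [ 0.   -0.01  0.18] then slide(target frame) [-191.2   84.4   23.4] w 0.0855 gf 0.0 t 20.2
```

```bash
python3 -m creep '[{"twist":[0,0,0.18],"slide":[-30,14,0],"grip":1},{"twist":[0,0,0],"slide":[-32,14,4],"grip":1},{"twist":[0,0,0],"slide":[-32,14,4],"grip":1},{"twist":[0,0,0],"slide":[-32,14,4],"grip":1},{"twist":[0,0,0],"slide":[-32,14,4],"grip":1},{"twist":[0,0,0],"slide":[-31,14,4],"grip":1},{"twist":[0,0,0],"slide":[0,0,0],"grip":1},{"twist":[0,0,0],"slide":[0,0,0],"grip":1}]' >/dev/null
python3 -m creep '[{"twist":[0,0,0],"slide":[0,0,0],"grip":1},{"twist":[0,0,0],"slide":[0,0,0],"grip":1}]' >/dev/null
python3 -c "
from h import *
go(.5966,-.1747,.185,-.1138)
im,W=look('c4')
for t in tins(W,im,(.38,.68,-.30,-.05)): print(t)"
```

```text
tcp [ 597.  -171.   273.2] twist [-0.   -0.02  0.02] then slide(target frame) [-3.8  0.  88.2] w 0.0852 gf 0.0 t 21.0
c4 tcp [ 0.597  -0.171   0.2732] rot [ 0.111  0.994  0.     0.994 -0.111  0.002  0.002 -0.    -1.   ] cam [ 0.605 -0.097  0.241] t 21.0
(array([ 0.5972, -0.1748,  0.0291, -0.1129,  0.0595]), np.int64(5563))
(array([ 0.5927, -0.2485,  0.0291, -0.3158,  0.0594]), np.int64(4515))
(array([ 0.4659, -0.2333,  0.0291, -0.2924,  0.0198]), np.int64(682))
(array([ 0.4895, -0.2408,  0.0458,  1.2654,  0.0412]), np.int64(212))
```

```bash
python3 -m creep '[{"twist":[0,0,0],"slide":[-3,0,0],"grip":1},{"twist":[0,0,0],"slide":[0,0,20],"grip":1},{"twist":[0,0,0],"slide":[0,0,20],"grip":1},{"twist":[0,0,0],"slide":[0,0,20],"grip":1},{"twist":[0,0,0],"slide":[0,0,16],"grip":1},{"twist":[0,0,0],"slide":[0,0,12],"grip":1},{"twist":[0,0,0],"slide":[0,0,0],"grip":1},{"twist":[0,0,0],"slide":[0,0,0],"grip":1}]'
python3 -m creep '[{"twist":[0,0,0],"slide":[0,0,0],"grip":-0.2},{"twist":[0,0,0],"slide":[0,0,0],"grip":-0.2},{"twist":[0,0,0],"slide":[0,0,0],"grip":-0.2},{"twist":[0,0,0],"slide":[0,0,0],"grip":-0.2},{"twist":[0,0,0],"slide":[0,0,0],"grip":-0.2},{"twist":[0,0,0],"slide":[0,0,0],"grip":-0.2},{"twist":[0,0,0],"slide":[0,0,0],"grip":-0.2},{"twist":[0,0,0],"slide":[0,0,0],"grip":-0.2}]'
python3 -m creep '[{"twist":[0,0,0],"slide":[0,0,-10],"grip":-0.2},{"twist":[0,0,0],"slide":[0,0,-30],"grip":-0.2},{"twist":[0,0,0],"slide":[0,0,-30],"grip":-0.2},{"twist":[0,0,0],"slide":[0,0,-30],"grip":-0.2},{"twist":[0,0,-0.17],"slide":[0,0,-30],"grip":-0.2},{"twist":[0,0,0],"slide":[0,0,0],"grip":-0.2},{"twist":[0,0,0],"slide":[0,0,0],"grip":-0.2}]'
python3 -c "
from h import *
go(*bay(0,.0275),.31,YAW)"
```

```text
clock: 21.72
position: [0.5963, -0.1762, 0.1849]
tcp_rot: [-2.344, -2.09, 0.001]
wrist_force: [0.1, 0.2, 0.0]
grip_width: 0.0857
gripper_force: 0.0
clock: 22.38
position: [0.5973, -0.1769, 0.1867]
tcp_rot: [2.344, 2.088, 0.002]
wrist_force: [-0.9, 0.9, 7.0]
grip_width: 0.0614
gripper_force: 65.3
clock: 22.97
position: [0.5969, -0.1769, 0.3178]
tcp_rot: [2.324, 2.108, 0.003]
wrist_force: [-0.9, -0.4, -1.9]
grip_width: 0.0613
gripper_force: 65.7
tcp [ 596.9 -176.9  317.8] twist [ 0.04  0.01 -0.02] then slide(target frame) [300.5 -82.5   7.8] w 0.0613 gf 65.7 t 23.0
```

```bash
python3 -m creep '[{"twist":[0,0,0],"slide":[30,-9,0],"grip":-0.2},{"twist":[0,0,0],"slide":[36,-10,0],"grip":-0.2},{"twist":[0,0,0],"slide":[36,-10,0],"grip":-0.2},{"twist":[0,0,0],"slide":[36,-10,0],"grip":-0.2},{"twist":[0,0,0],"slide":[36,-10,0],"grip":-0.2},{"twist":[0,0,0],"slide":[36,-10,0],"grip":-0.2},{"twist":[0,0,0],"slide":[36,-10,0],"grip":-0.2},{"twist":[0,0,0],"slide":[36,-10,0],"grip":-0.2}]' >/dev/null
python3 -m creep '[{"twist":[0,0,0],"slide":[16,-3,0],"grip":-0.2},{"twist":[0,0,0],"slide":[0,0,0],"grip":-0.2},{"twist":[0,0,0],"slide":[0,0,0],"grip":-0.2},{"twist":[0,0,0],"slide":[0,0,0],"grip":-0.2},{"twist":[0,0,0],"slide":[0,0,0],"grip":-0.2}]' >/dev/null
python3 -c "
from h import *
go(*bay(0,.0260),.2365,YAW)
im,W=look('p4'); held(W,im)"
```

```text
tcp [543.8 125.7 314.3] twist [-0.01  0.01 -0.04] then slide(target frame) [ 2.8 -0.6 77.8] w 0.0616 gf 65.7 t 24.1
p4 tcp [0.5438 0.1257 0.3143] rot [ 0.1    0.995 -0.001  0.995 -0.1   -0.001 -0.001 -0.001 -1.   ] cam [0.551 0.2   0.282] t 24.05
held [ 0.5436  0.1272  0.1567 -0.1023  0.0487] rel [0.0002 0.0246] 9576
```

Shift +2.9 mm in y, then lower into the saddle.

```bash
python3 -m creep '[{"twist":[0,0,0],"slide":[2.6,0.5,15],"grip":-0.2},{"twist":[0,0,0],"slide":[0,0,20],"grip":-0.2},{"twist":[0,0,0],"slide":[0,0,15],"grip":-0.2},{"twist":[0,0,0],"slide":[0,0,10],"grip":-0.2},{"twist":[0,0,0],"slide":[0,0,7],"grip":-0.2},{"twist":[0,0,0],"slide":[0,0,5],"grip":-0.2},{"twist":[0,0,0],"slide":[0,0,3],"grip":-0.2},{"twist":[0,0,0],"slide":[0,0,0],"grip":-0.2}]'
python3 -c "
from h import *
go(*bay(0,.0260),.2365,YAW)
im,W=look('p4b'); held(W,im)"
```

```text
clock: 24.77
position: [0.5445, 0.1302, 0.24]
tcp_rot: [-2.327, -2.11, 0.0]
wrist_force: [-0.5, 0.5, -1.6]
grip_width: 0.0612
gripper_force: 65.7
tcp [544.5 130.2 240. ] twist [-0.    0.   -0.02] then slide(target frame) [-1.7 -0.9  3.5] w 0.0612 gf 65.7 t 24.8
p4b tcp [0.5445 0.1302 0.24  ] rot [ 0.098  0.995 -0.     0.995 -0.098 -0.    -0.    -0.    -1.   ] cam [0.552 0.205 0.208] t 24.7667
held [ 0.5446  0.132   0.0822 -0.0985  0.0487] rel [0.0008 0.0295] 9999
```

```bash
python3 -m creep '[{"twist":[0,0,0],"slide":[-1.8,-0.5,0],"grip":-0.2},{"twist":[0,0,0],"slide":[0,0,2],"grip":-0.2},{"twist":[0,0,0],"slide":[0,0,1],"grip":-0.2},{"twist":[0,0,0],"slide":[0,0,0],"grip":-0.2},{"twist":[0,0,0],"slide":[0,0,0],"grip":-0.2}]'
python3 -m creep '[{"twist":[0,0,0],"slide":[0,0,0],"grip":0.55},{"twist":[0,0,0],"slide":[0,0,0],"grip":0.6},{"twist":[0,0,0],"slide":[0,0,0],"grip":0.8},{"twist":[0,0,0],"slide":[0,0,0],"grip":1},{"twist":[0,0,0],"slide":[0,0,-15],"grip":1},{"twist":[0,0,0],"slide":[0,0,-30],"grip":1},{"twist":[0,0,0],"slide":[0,0,-30],"grip":1},{"twist":[0,0,0],"slide":[0,0,-10],"grip":1}]' >/dev/null
python3 -m creep '[{"twist":[0,0,0],"slide":[-25,0,0],"grip":1},{"twist":[0,0,0],"slide":[-30,0,0],"grip":1},{"twist":[0,0,0],"slide":[-30,0,0],"grip":1},{"twist":[0,0,0],"slide":[-15,0,0],"grip":1},{"twist":[0,0,0],"slide":[0,0,0],"grip":1},{"twist":[0,0,0],"slide":[0,0,0],"grip":1},{"twist":[0,0,0],"slide":[0,0,0],"grip":1}]'
python3 -c "
from h import *
bayview('b4',.085,.13)
go(.4851,-.2392,.27,-.303)"
```

```text
clock: 25.23
position: [0.544, 0.1285, 0.2376]
tcp_rot: [2.327, 2.11, 0.001]
wrist_force: [-0.5, -0.9, 1.4]
grip_width: 0.0613
gripper_force: 66.0
clock: 26.48
position: [0.5341, 0.0301, 0.3221]
tcp_rot: [-2.326, -2.111, -0.001]
wrist_force: [-0.1, 0.4, 0.6]
grip_width: 0.0853
gripper_force: 0.0
b4 tcp [0.5341 0.0301 0.3221] rot [ 0.096  0.995  0.     0.995 -0.096  0.001  0.001  0.    -1.   ] cam [0.541 0.105 0.29 ] t 26.4833
tin rel [0.0009 0.0271] z-board 0.0708 yaw 0.0 len 0.06 8679
tcp [534.1  30.5 322.1] twist [-0.   -0.01  1.98] then slide(target frame) [-272.1   33.8   52.1] w 0.0855 gf 0.0 t 26.5
```

```bash
python3 - <<'E'
from h import *
D=np.load('pics/m.npz');W=D['W'];im=D['im']
# local: spoon tip region, compare with E-frame
c=np.array([.4851,-.2392]);a=np.array([np.cos(-.303),np.sin(-.303)]);n=np.array([-a[1],a[0]])
cv2.imwrite('pics/crop.png',cv2.resize(im[180:280,100:260,::-1],(800,500)))
for (u,v) in [(172,218),(168,222),(160,219),(150,218),(140,216)]:
    p=W[v,u];q=p[:2]-c;print((u,v),np.round(p,4),im[v,u],'along',round(q@a,4),'across',round(q@n,4))
E
```

```text
(172, 218) [ 4.114e-01 -2.155e-01 -3.000e-04] [206 209 208] along -0.0774 across 0.0006
(168, 222) [ 0.4063 -0.2203  0.0017] [216 218 218] along -0.0808 across -0.0055
(160, 219) [ 0.3965 -0.216   0.0018] [221 224 223] along -0.0915 across -0.0043
(150, 218) [ 0.385  -0.2136  0.0041] [204 208 207] along -0.1032 across -0.0055
(140, 216) [ 0.3732 -0.2104  0.0053] [183 187 186] along -0.1154 across -0.0059
```

View pics/crop.png

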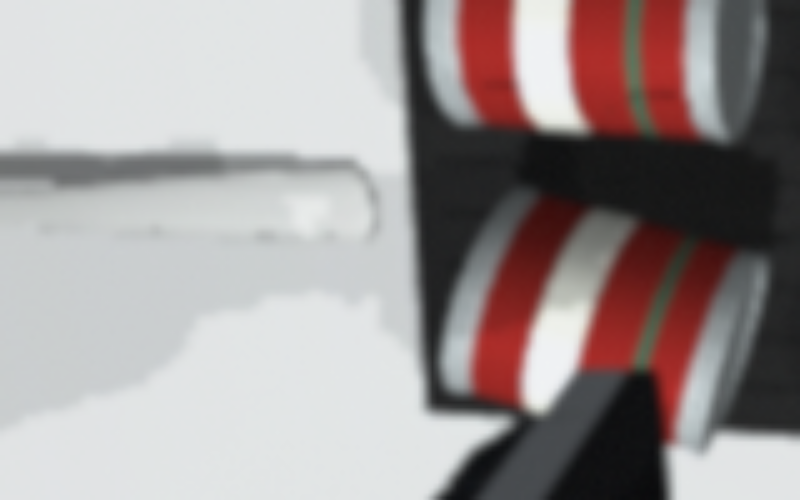

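The spoon tip (375,205 in the crop) is about 75 mm from tin E's centre along its axis. The open finger reaches 57 mm, so it clears.

```bash
python3 -m creep '[{"twist":[0,0,0.99],"slide":[-20,0,0],"grip":1},{"twist":[0,0,0.99],"slide":[-20,0,0],"grip":1},{"twist":[0,0,0],"slide":[-35,4,5],"grip":1},{"twist":[0,0,0],"slide":[-35,4,8],"grip":1},{"twist":[0,0,0],"slide":[-35,4,8],"grip":1},{"twist":[0,0,0],"slide":[-35,4,8],"grip":1},{"twist":[0,0,0],"slide":[-35,4,8],"grip":1},{"twist":[0,0,0],"slide":[-35,4,8],"grip":1}]' >/dev/null
python3 -m creep '[{"twist":[0,0,0],"slide":[-20,2,0],"grip":1},{"twist":[0,0,0],"slide":[0,0,0],"grip":1},{"twist":[0,0,0],"slide":[0,0,0],"grip":1},{"twist":[0,0,0],"slide":[0,0,0],"grip":1}]' >/dev/null
python3 -c "
from h import *
im,W=look('c5')
for t in tins(W,im,(.38,.68,-.30,-.15)): print(t)
go(.4851,-.2392,.185,-.303)"
```

```text
c5 tcp [ 0.4848 -0.2358  0.2772] rot [ 0.298  0.955  0.001  0.955 -0.298  0.001  0.001  0.    -1.   ] cam [ 0.507 -0.164  0.245] t 27.5333
(array([ 0.5923, -0.2483,  0.0289, -0.3156,  0.0606]), np.int64(6417))
(array([ 0.4853, -0.2392,  0.0291, -0.3032,  0.0594]), np.int64(5394))
tcp [ 484.9 -235.4  277.3] twist [ 0.   -0.01  0.02] then slide(target frame) [-3.6  1.3 92.3] w 0.0854 gf 0.0 t 27.6
```

```bash
python3 -m creep '[{"twist":[0,0,0],"slide":[-2,1,0],"grip":1},{"twist":[0,0,0],"slide":[0,0,20],"grip":1},{"twist":[0,0,0],"slide":[0,0,20],"grip":1},{"twist":[0,0,0],"slide":[0,0,20],"grip":1},{"twist":[0,0,0],"slide":[0,0,18],"grip":1},{"twist":[0,0,0],"slide":[0,0,14],"grip":1},{"twist":[0,0,0],"slide":[0,0,0],"grip":1},{"twist":[0,0,0],"slide":[0,0,0],"grip":1}]'
python3 -m creep '[{"twist":[0,0,0],"slide":[0,0,0],"grip":-0.2},{"twist":[0,0,0],"slide":[0,0,0],"grip":-0.2},{"twist":[0,0,0],"slide":[0,0,0],"grip":-0.2},{"twist":[0,0,0],"slide":[0,0,0],"grip":-0.2},{"twist":[0,0,0],"slide":[0,0,0],"grip":-0.2},{"twist":[0,0,0],"slide":[0,0,0],"grip":-0.2},{"twist":[0,0,0],"slide":[0,0,0],"grip":-0.2},{"twist":[0,0,0],"slide":[0,0,0],"grip":-0.2}]'
python3 -m creep '[{"twist":[0,0,0],"slide":[0,0,-10],"grip":-0.2},{"twist":[0,0,0],"slide":[0,0,-30],"grip":-0.2},{"twist":[0,0,0],"slide":[0,0,-30],"grip":-0.2},{"twist":[0,0,0],"slide":[0,0,-30],"grip":-0.2},{"twist":[0,0,-0.99],"slide":[0,0,-30],"grip":-0.2},{"twist":[0,0,-0.99],"slide":[0,0,0],"grip":-0.2},{"twist":[0,0,0],"slide":[0,0,0],"grip":-0.2},{"twist":[0,0,0],"slide":[0,0,0],"grip":-0.2}]'
python3 -c "
from h import *
go(*bay(0,-.0263),.31,YAW)"
```

```text
clock: 28.25
position: [0.4845, -0.2386, 0.1848]
tcp_rot: [-2.53, -1.86, 0.0]
wrist_force: [0.2, 0.0, 0.7]
grip_width: 0.0854
gripper_force: 0.0
clock: 28.92
position: [0.4852, -0.24, 0.1866]
tcp_rot: [2.531, 1.857, 0.002]
wrist_force: [-0.5, 0.8, 6.4]
grip_width: 0.0616
gripper_force: 65.3
clock: 29.58
position: [0.4836, -0.24, 0.3154]
tcp_rot: [-2.33, -2.107, 0.001]
wrist_force: [0.3, -0.3, -2.1]
grip_width: 0.0613
gripper_force: 65.9
tcp [ 483.6 -240.   315.4] twist [-0.    0.   -0.05] then slide(target frame) [320.3  24.3   5.4] w 0.0613 gf 65.9 t 29.6
```

```bash
python3 -m creep '[{"twist":[0,0,0],"slide":[30,3,0],"grip":-0.2},{"twist":[0,0,0],"slide":[36,3,0],"grip":-0.2},{"twist":[0,0,0],"slide":[36,3,0],"grip":-0.2},{"twist":[0,0,0],"slide":[36,3,0],"grip":-0.2},{"twist":[0,0,0],"slide":[36,3,0],"grip":-0.2},{"twist":[0,0,0],"slide":[36,3,0],"grip":-0.2},{"twist":[0,0,0],"slide":[36,2,0],"grip":-0.2},{"twist":[0,0,0],"slide":[36,2,0],"grip":-0.2}]' >/dev/null
python3 -m creep '[{"twist":[0,0,0],"slide":[30,2,0],"grip":-0.2},{"twist":[0,0,0],"slide":[8,0,0],"grip":-0.2},{"twist":[0,0,0],"slide":[0,0,0],"grip":-0.2},{"twist":[0,0,0],"slide":[0,0,0],"grip":-0.2},{"twist":[0,0,0],"slide":[0,0,0],"grip":-0.2}]' >/dev/null
python3 -c "
from h import *
go(*bay(0,-.0263),.2365,YAW)
im,W=look('p5'); held(W,im)"
```

```text
tcp [538.8  74.3 314.2] twist [-0.02  0.02 -0.04] then slide(target frame) [ 2.2 -0.5 77.7] w 0.0616 gf 65.9 t 30.7
p5 tcp [0.5388 0.0743 0.3142] rot [ 0.1    0.995 -0.002  0.995 -0.1   -0.002 -0.002 -0.002 -1.   ] cam [0.546 0.148 0.282] t 30.6667
held [ 0.5384  0.0742  0.1566 -0.1033  0.0488] rel [ 0.0001 -0.0286] 9585
```

```bash
python3 -m creep '[{"twist":[0,0,0],"slide":[0.8,0.5,15],"grip":-0.2},{"twist":[0,0,0],"slide":[0,0,20],"grip":-0.2},{"twist":[0,0,0],"slide":[0,0,15],"grip":-0.2},{"twist":[0,0,0],"slide":[0,0,10],"grip":-0.2},{"twist":[0,0,0],"slide":[0,0,7],"grip":-0.2},{"twist":[0,0,0],"slide":[0,0,5],"grip":-0.2},{"twist":[0,0,0],"slide":[0,0,2],"grip":-0.2},{"twist":[0,0,0],"slide":[0,0,0],"grip":-0.2}]'
python3 -c "
from h import *
go(*bay(0,-.0263),.2365,YAW)
im,W=look('p5b'); held(W,im)"
```

```text
clock: 31.38
position: [0.5399, 0.0768, 0.2411]
tcp_rot: [2.327, 2.11, -0.0]
wrist_force: [-0.3, 0.2, -0.7]
grip_width: 0.0612
gripper_force: 65.9
tcp [539.9  76.8 241.1] twist [-0.    0.   -0.02] then slide(target frame) [-0.4 -1.4  4.6] w 0.0612 gf 65.9 t 31.4
p5b tcp [0.5399 0.0768 0.2411] rot [ 0.098  0.995 -0.     0.995 -0.098 -0.    -0.    -0.    -1.   ] cam [0.547 0.151 0.209] t 31.3833
held [0.5412 0.1089 0.0826 1.5063 0.0901] rel [-0.0004  0.0062] 21104
```

```bash
python3 -m creep '[{"twist":[0,0,0],"slide":[-0.3,-0.8,0],"grip":-0.2},{"twist":[0,0,0],"slide":[0,0,2],"grip":-0.2},{"twist":[0,0,0],"slide":[0,0,1.5],"grip":-0.2},{"twist":[0,0,0],"slide":[0,0,0],"grip":-0.2},{"twist":[0,0,0],"slide":[0,0,0],"grip":-0.2}]'
python3 -m creep '[{"twist":[0,0,0],"slide":[0,0,0],"grip":0.55},{"twist":[0,0,0],"slide":[0,0,0],"grip":0.6},{"twist":[0,0,0],"slide":[0,0,0],"grip":0.8},{"twist":[0,0,0],"slide":[0,0,0],"grip":1},{"twist":[0,0,0],"slide":[0,0,-15],"grip":1},{"twist":[0,0,0],"slide":[0,0,-30],"grip":1},{"twist":[0,0,0],"slide":[0,0,-30],"grip":1},{"twist":[0,0,0],"slide":[0,0,-10],"grip":1}]' >/dev/null
python3 -m creep '[{"twist":[0,0,0],"slide":[-25,0,0],"grip":1},{"twist":[0,0,0],"slide":[-25,0,0],"grip":1},{"twist":[0,0,0],"slide":[0,0,0],"grip":1},{"twist":[0,0,0],"slide":[0,0,0],"grip":1},{"twist":[0,0,0],"slide":[0,0,0],"grip":1}]' >/dev/null
python3 -c "
from h import *
bayview('b5',.085,.13)
go(.5923,-.2483,.27,-.3156)"
```

```text
clock: 31.85
position: [0.5392, 0.0766, 0.2378]
tcp_rot: [2.327, 2.11, 0.0]
wrist_force: [-0.3, -0.8, -0.9]
grip_width: 0.0613
gripper_force: 66.0
b5 tcp [0.5341 0.0275 0.3225] rot [ 0.097  0.995  0.     0.995 -0.097  0.001  0.001 -0.    -1.   ] cam [0.541 0.102 0.29 ] t 32.9333
tin rel [0.0009 0.027 ] z-board 0.0708 yaw -0.001 len 0.06 8827
tin rel [ 0.0009 -0.0273] z-board 0.0705 yaw -0.001 len 0.06 6869
tcp [534.1  28.  322.5] twist [-0.   -0.01  2.09] then slide(target frame) [-244.6  141.1   52.5] w 0.0853 gf 0.0 t 33.0
```

```bash
python3 -m creep '[{"twist":[0,0,1.05],"slide":[-20,10,0],"grip":1},{"twist":[0,0,1.04],"slide":[-20,10,0],"grip":1},{"twist":[0,0,0],"slide":[-33,19,5],"grip":1},{"twist":[0,0,0],"slide":[-33,19,8],"grip":1},{"twist":[0,0,0],"slide":[-33,19,8],"grip":1},{"twist":[0,0,0],"slide":[-33,19,8],"grip":1},{"twist":[0,0,0],"slide":[-33,19,8],"grip":1},{"twist":[0,0,0],"slide":[-30,19,8],"grip":1}]' >/dev/null
python3 -m creep '[{"twist":[0,0,0],"slide":[-10,6,0],"grip":1},{"twist":[0,0,0],"slide":[0,0,0],"grip":1},{"twist":[0,0,0],"slide":[0,0,0],"grip":1},{"twist":[0,0,0],"slide":[0,0,0],"grip":1}]' >/dev/null
python3 -c "
from h import *
im,W=look('c6')
for t in tins(W,im,(.38,.68,-.32,-.15)): print(t)
go(.5923,-.2483,.185,-.3156)"
```

```text
c6 tcp [ 0.5987 -0.2448  0.2776] rot [ 0.308  0.951  0.     0.951 -0.308  0.002  0.002 -0.001 -1.   ] cam [ 0.622 -0.174  0.246] t 33.9833
(array([ 0.5929, -0.2485,  0.029 , -0.3158,  0.0595]), np.int64(5396))
tcp [ 598.7 -244.6  277.8] twist [-0.   -0.02  0.03] then slide(target frame) [-5.5 -5.  92.8] w 0.0856 gf 0.0 t 34.0
```

```bash
python3 -m creep '[{"twist":[0,0,0],"slide":[-4.5,-5,0],"grip":1},{"twist":[0,0,0],"slide":[0,0,20],"grip":1},{"twist":[0,0,0],"slide":[0,0,20],"grip":1},{"twist":[0,0,0],"slide":[0,0,20],"grip":1},{"twist":[0,0,0],"slide":[0,0,18],"grip":1},{"twist":[0,0,0],"slide":[0,0,14],"grip":1},{"twist":[0,0,0],"slide":[0,0,0],"grip":1},{"twist":[0,0,0],"slide":[0,0,0],"grip":1}]'
python3 -m creep '[{"twist":[0,0,0],"slide":[0,0,0],"grip":-0.2},{"twist":[0,0,0],"slide":[0,0,0],"grip":-0.2},{"twist":[0,0,0],"slide":[0,0,0],"grip":-0.2},{"twist":[0,0,0],"slide":[0,0,0],"grip":-0.2},{"twist":[0,0,0],"slide":[0,0,0],"grip":-0.2},{"twist":[0,0,0],"slide":[0,0,0],"grip":-0.2},{"twist":[0,0,0],"slide":[0,0,0],"grip":-0.2},{"twist":[0,0,0],"slide":[0,0,0],"grip":-0.2}]'
python3 -m creep '[{"twist":[0,0,0],"slide":[0,0,-10],"grip":-0.2},{"twist":[0,0,0],"slide":[0,0,-35],"grip":-0.2},{"twist":[0,0,0],"slide":[0,0,-35],"grip":-0.2},{"twist":[0,0,0],"slide":[0,0,-35],"grip":-0.2},{"twist":[0,0,-1.04],"slide":[0,0,-35],"grip":-0.2},{"twist":[0,0,-1.04],"slide":[0,0,-20],"grip":-0.2},{"twist":[0,0,0],"slide":[0,0,0],"grip":-0.2},{"twist":[0,0,0],"slide":[0,0,0],"grip":-0.2}]'
python3 -c "
from h import *
go(*bay(0,0),.35,YAW)"
```

```text
clock: 34.7
position: [0.5917, -0.2495, 0.1853]
tcp_rot: [-2.541, -1.844, 0.001]
wrist_force: [-0.0, 0.5, -0.2]
grip_width: 0.0853
gripper_force: 0.0
clock: 35.37
position: [0.5929, -0.2505, 0.1874]
tcp_rot: [2.542, 1.842, 0.003]
wrist_force: [-1.1, 1.0, 6.6]
grip_width: 0.0614
gripper_force: 65.4
clock: 36.03
position: [0.592, -0.2506, 0.3575]
tcp_rot: [2.328, 2.105, 0.002]
wrist_force: [-0.4, -0.8, -3.3]
grip_width: 0.0612
gripper_force: 65.9
tcp [ 592.  -250.6  357.5] twist [ 0.03  0.01 -0.04] then slide(target frame) [346.8 -84.7   7.5] w 0.0612 gf 65.9 t 36.0
```

```bash
python3 -m creep '[{"twist":[0,0,0],"slide":[30,-8,0],"grip":-0.2},{"twist":[0,0,0],"slide":[36,-9,0],"grip":-0.2},{"twist":[0,0,0],"slide":[36,-9,0],"grip":-0.2},{"twist":[0,0,0],"slide":[36,-9,0],"grip":-0.2},{"twist":[0,0,0],"slide":[36,-9,0],"grip":-0.2},{"twist":[0,0,0],"slide":[36,-9,0],"grip":-0.2},{"twist":[0,0,0],"slide":[36,-9,0],"grip":-0.2},{"twist":[0,0,0],"slide":[36,-9,0],"grip":-0.2}]' >/dev/null
python3 -m creep '[{"twist":[0,0,0],"slide":[30,-7,0],"grip":-0.2},{"twist":[0,0,0],"slide":[30,-7,0],"grip":-0.2},{"twist":[0,0,0],"slide":[3,0,0],"grip":-0.2},{"twist":[0,0,0],"slide":[0,0,0],"grip":-0.2},{"twist":[0,0,0],"slide":[0,0,0],"grip":-0.2},{"twist":[0,0,0],"slide":[0,0,0],"grip":-0.2}]' >/dev/null
python3 -c "
from h import *
im,W=look('p6'); held(W,im)
go(*bay(0,-.0015),.2815,YAW)"
```

```text
p6 tcp [0.5412 0.0995 0.3545] rot [ 0.101  0.995 -0.002  0.995 -0.101 -0.001 -0.001 -0.002 -1.   ] cam [0.549 0.174 0.322] t 37.2
held [ 0.5409  0.1007  0.1962 -0.1048  0.0486] rel [ 0.0001 -0.002 ] 9528
tcp [541.3  99.4 354.8] twist [-0.01  0.01 -0.05] then slide(target frame) [ 1.8 -0.7 73.3] w 0.0614 gf 65.9 t 37.2
```

```bash
python3 -m creep '[{"twist":[0,0,0],"slide":[0.6,0.5,15],"grip":-0.2},{"twist":[0,0,0],"slide":[0,0,20],"grip":-0.2},{"twist":[0,0,0],"slide":[0,0,15],"grip":-0.2},{"twist":[0,0,0],"slide":[0,0,10],"grip":-0.2},{"twist":[0,0,0],"slide":[0,0,6],"grip":-0.2},{"twist":[0,0,0],"slide":[0,0,2],"grip":-0.2},{"twist":[0,0,0],"slide":[0,0,0],"grip":-0.2},{"twist":[0,0,0],"slide":[0,0,0],"grip":-0.2}]'
python3 -c "
from h import *
go(*bay(0,-.0015),.2815,YAW)"
```

```text
clock: 37.92
position: [0.5423, 0.1018, 0.2883]
tcp_rot: [2.328, 2.109, 0.001]
wrist_force: [-0.3, 0.2, -2.2]
grip_width: 0.0616
gripper_force: 65.9
tcp [542.3 101.8 288.3] twist [ 0.01 -0.   -0.03] then slide(target frame) [-0.8 -1.3  6.8] w 0.0616 gf 65.9 t 37.9
```

```bash
python3 -m creep '[{"twist":[0,0,0],"slide":[-0.6,-0.7,2],"grip":-0.2},{"twist":[0,0,0],"slide":[0,0,2],"grip":-0.2},{"twist":[0,0,0],"slide":[0,0,1.5],"grip":-0.2},{"twist":[0,0,0],"slide":[0,0,0],"grip":-0.2},{"twist":[0,0,0],"slide":[0,0,0],"grip":-0.2}]'
python3 -m creep '[{"twist":[0,0,0],"slide":[0,0,0],"grip":0.55},{"twist":[0,0,0],"slide":[0,0,0],"grip":0.6},{"twist":[0,0,0],"slide":[0,0,0],"grip":0.8},{"twist":[0,0,0],"slide":[0,0,0],"grip":1},{"twist":[0,0,0],"slide":[0,0,-15],"grip":1},{"twist":[0,0,0],"slide":[0,0,-30],"grip":1},{"twist":[0,0,0],"slide":[0,0,-30],"grip":1},{"twist":[0,0,0],"slide":[0,0,-30],"grip":1}]' >/dev/null
python3 -m creep '[{"twist":[0,0,0],"slide":[-25,0,0],"grip":1},{"twist":[0,0,0],"slide":[-25,0,0],"grip":1},{"twist":[0,0,0],"slide":[-25,0,-10],"grip":1},{"twist":[0,0,0],"slide":[0,0,0],"grip":1},{"twist":[0,0,0],"slide":[0,0,0],"grip":1},{"twist":[0,0,0],"slide":[0,0,0],"grip":1}]' >/dev/null
python3 -c "
from h import *
bayview('b6',.128,.18)
hs=search_frame('flat_l_c','wrist'),search_frame('flat_m_c','wrist'),search_frame('flat_s_c','wrist');print(hs)
go(.666,.222,.38,YAW)"
```

```text
clock: 38.33
position: [0.5413, 0.1014, 0.283]
tcp_rot: [2.327, 2.109, 0.001]
wrist_force: [-2.7, -1.8, 4.4]
grip_width: 0.0615
gripper_force: 66.6
b6 tcp [0.5337 0.0272 0.3971] rot [ 0.098  0.995  0.     0.995 -0.098  0.001  0.001  0.    -1.   ] cam [0.541 0.102 0.365] t 39.5
tin rel [ 0.0009 -0.0008] z-board 0.1153 yaw 0.0 len 0.059 5797
([], [{'xyz': [0.6507, 0.1745, 0.028], 'conf': 0.59}], [{'xyz': [0.5382, 0.1817, 0.0376], 'conf': 0.44}, {'xyz': [0.5447, 0.1347, 0.102], 'conf': 0.42}, {'xyz': [0.5386, 0.0363, 0.0563], 'conf': 0.21}])
tcp [533.6  28.  396.9] twist [-0.01 -0.01 -0.  ] then slide(target frame) [205.8 113.2  16.9] w 0.0851 gf 0.0 t 39.7
```

View pics/b6.png

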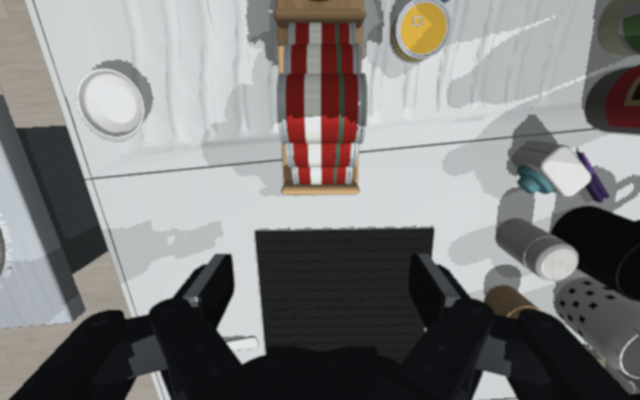

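The pyramid is complete (320,105). The yellow tin (420,28) has been knocked about 4 cm, so I'll move over and measure the flat tins again.

```bash
python3 -m creep '[{"twist":[0,0,0],"slide":[25,15,0],"grip":1},{"twist":[0,0,0],"slide":[30,20,0],"grip":1},{"twist":[0,0,0],"slide":[30,20,0],"grip":1},{"twist":[0,0,0],"slide":[30,20,0],"grip":1},{"twist":[0,0,0],"slide":[0,0,0],"grip":1},{"twist":[0,0,0],"slide":[0,0,0],"grip":1},{"twist":[0,0,0],"slide":[0,0,0],"grip":1}]' >/dev/null
cat >> h.py <<'E'
def flats(W,im,zt=.0276,tol=.006):
    hsv=cv2.cvtColor(im,cv2.COLOR_RGB2HSV)
    for nm,(a,b2) in dict(blue=(100,125),yel=(18,35)).items():
        q=(hsv[...,0]>=a)&(hsv[...,0]<=b2)&(hsv[...,1]>100)&(abs(W[...,2]-zt)<tol)&(W[...,0]>.47)&(W[...,0]<.76)&(W[...,1]>.05)&(W[...,1]<.42)
        L,n=ndimage.label(q)
        if not n: print(nm,'none'); continue
        k=np.argmax(np.bincount(L.ravel())[1:])+1; v,u=np.where(L==k); p=W[L==k]
        (cx,cy),r=cv2.minEnclosingCircle((p[:,:2]*1000).astype(np.float32)); print(nm,len(p),np.round([cx,cy,r],1),"z",round(np.median(p[:,2]),4),"rel",np.round(rel(np.array([cx,cy])/1000),4),"px",u.min(),u.max(),v.min(),v.max())
E
python3 -c "
from h import *
im,W=look('f1'); flats(W,im)"
```

```text
f1 tcp [0.6192 0.1343 0.3963] rot [ 0.097  0.995 -0.002  0.995 -0.097 -0.    -0.001 -0.002 -1.   ] cam [0.626 0.208 0.364] t 40.2833
blue 2143 [670.6 226.3  27.2] z 0.0276 rel [0.1171 0.1354] px 336 387 59 113
yel 1251 [650.3 168.6  22.5] z 0.0275 rel [0.1025 0.0761] px 327 366 124 164
```

View pics/f1.png

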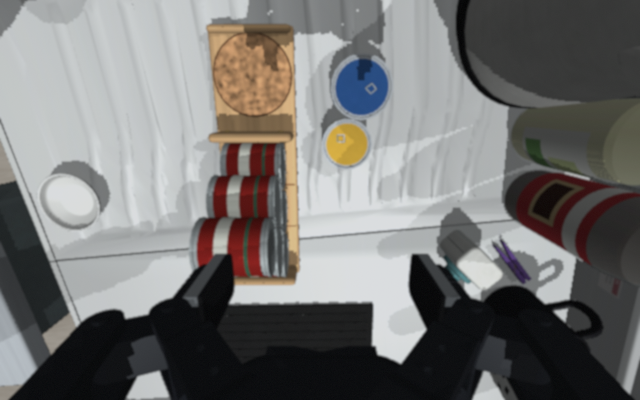

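```bash
python3 - <<'E'
from h import *
D=np.load('pics/f1.npz');W,im=D['W'],D['im']
r=rel(W)
m=(r[...,0]>.15)&(r[...,0]<.35)&(abs(r[...,1]-.135)<.06)&(W[...,2]>.03)
print('kettle min rel x',np.percentile(r[m][:,0],[0,1,5]),m.sum())
hsv=cv2.cvtColor(im,cv2.COLOR_RGB2HSV)
g=cv2.medianBlur(cv2.cvtColor(im,cv2.COLOR_RGB2GRAY),3)
ci=cv2.HoughCircles(g[20:130,200:300],cv2.HOUGH_GRADIENT,1,80,param1=80,param2=12,minRadius=34,maxRadius=44);print(ci)
if ci is not None: x,y,rr=ci[0,0];p=W[int(round(y))+20,int(round(x))+200];print('disc',p,rel(p))
go(.6708,.2258,.27,YAW)
E
```

```text
kettle min rel x [0.21126237 0.21371129 0.21680052] 23115
[[[51.5 53.5 40.1]]]
disc [0.55408779 0.25262777 0.00870244] [-0.00134344  0.15049193]
tcp [619.2 133.3 396.5] twist [-0.01  0.01 -0.02] then slide(target frame) [ 97.   42.5 126.5] w 0.0856 gf 0.0 t 40.3
```

```bash
python3 -m creep '[{"twist":[0,0,0],"slide":[25,11,0],"grip":1},{"twist":[0,0,0],"slide":[30,12,15],"grip":1},{"twist":[0,0,0],"slide":[30,12,25],"grip":1},{"twist":[0,0,0],"slide":[12,7,25],"grip":1},{"twist":[0,0,0],"slide":[0,0,25],"grip":1},{"twist":[0,0,0],"slide":[0,0,0],"grip":1},{"twist":[0,0,0],"slide":[0,0,0],"grip":1},{"twist":[0,0,0],"slide":[0,0,0],"grip":1}]' >/dev/null
python3 -c "
from h import *
go(.6708,.2258,.178,YAW)
im,W=look('f2'); flats(W,im)"
```

```text
tcp [671.5 224.7 308.8] twist [ 0.02  0.   -0.04] then slide(target frame) [  1.1  -0.8 130.8] w 0.0852 gf 0.0 t 41.0
f2 tcp [0.6715 0.2247 0.3088] rot [ 0.1    0.995  0.002  0.995 -0.1   -0.    -0.     0.002 -1.   ] cam [0.679 0.299 0.277] t 41.0
blue 2851 [670.3 226.3  27.3] z 0.0276 rel [0.1168 0.1354] px 288 350 167 226
yel 1616 [649.6 168.5  23. ] z 0.0275 rel [0.1018 0.0759] px 280 328 237 280
```

```bash
python3 -m creep '[{"twist":[0,0,0],"slide":[1,-0.8,15],"grip":1},{"twist":[0,0,0],"slide":[0,0,25],"grip":1},{"twist":[0,0,0],"slide":[0,0,25],"grip":1},{"twist":[0,0,0],"slide":[0,0,25],"grip":1},{"twist":[0,0,0],"slide":[0,0,18],"grip":1},{"twist":[0,0,0],"slide":[0,0,12],"grip":1},{"twist":[0,0,0],"slide":[0,0,8],"grip":1},{"twist":[0,0,0],"slide":[0,0,0],"grip":1}]' >/dev/null
python3 -c "
from h import *
go(.6705,.2262,.178,YAW)"
```

```text
tcp [669.9 226.8 178. ] twist [-0.01  0.01 -0.03] then slide(target frame) [-0.6  0.6  0. ] w 0.0857 gf 0.0 t 41.7
```

```bash
python3 -m creep '[{"twist":[0,0,0],"slide":[0,0,0],"grip":0},{"twist":[0,0,0],"slide":[0,0,0],"grip":0},{"twist":[0,0,0],"slide":[0,0,0],"grip":0},{"twist":[0,0,0],"slide":[0,0,0],"grip":0},{"twist":[0,0,0],"slide":[0,0,0],"grip":0},{"twist":[0,0,0],"slide":[0,0,0],"grip":0},{"twist":[0,0,0],"slide":[0,0,0],"grip":0},{"twist":[0,0,0],"slide":[0,0,0],"grip":0}]'
python3 -m creep '[{"twist":[0,0,0],"slide":[0,0,-10],"grip":0},{"twist":[0,0,0],"slide":[0,0,-20],"grip":0},{"twist":[0,0,0],"slide":[0,0,-25],"grip":0},{"twist":[0,0,0],"slide":[0,0,-25],"grip":0},{"twist":[0,0,0],"slide":[0,0,0],"grip":0},{"twist":[0,0,0],"slide":[0,0,0],"grip":0}]'
python3 -c "
from h import *
go(*bay(.0005,.1507),.26,YAW)"
```

```text
clock: 42.38
position: [0.6713, 0.2278, 0.1814]
tcp_rot: [2.327, 2.108, 0.005]
wrist_force: [-0.1, -0.4, 7.1]
grip_width: 0.0639
gripper_force: 67.0
clock: 42.88
position: [0.6709, 0.2276, 0.2615]
tcp_rot: [2.327, 2.108, 0.006]
wrist_force: [-0.5, 0.2, -2.8]
grip_width: 0.064
gripper_force: 66.9
tcp [670.9 227.6 261.5] twist [ 0.03 -0.01 -0.02] then slide(target frame) [  13.9 -116.9    1.5] w 0.064 gf 66.9 t 42.9
```

```bash
python3 -m creep '[{"twist":[0,0,0],"slide":[3,-25,0],"grip":0},{"twist":[0,0,0],"slide":[3,-25,0],"grip":0},{"twist":[0,0,0],"slide":[3,-25,0],"grip":0},{"twist":[0,0,0],"slide":[3,-25,0],"grip":0},{"twist":[0,0,0],"slide":[2,-17,0],"grip":0},{"twist":[0,0,0],"slide":[0,0,0],"grip":0},{"twist":[0,0,0],"slide":[0,0,0],"grip":0},{"twist":[0,0,0],"slide":[0,0,0],"grip":0}]' >/dev/null
python3 -c "
from h import *
im,W=look('f3'); flats(W,im,.105,.02)
go(*bay(.0005,.152),.192,YAW)"
```

```text
f3 tcp [0.5556 0.252  0.2584] rot [ 0.099  0.995 -0.     0.995 -0.099 -0.001 -0.001 -0.    -1.   ] cam [0.564 0.326 0.226] t 43.55
blue 9467 [555.1 250.2  28.2] z 0.1046 rel [-1.000e-04  1.482e-01] px 262 380 226 331
yel 9 [601.3 254.7   0.8] z 0.1184 rel [0.0454 0.157 ] px 430 432 278 282
tcp [556.1 251.9 258.5] twist [-0.    0.01 -0.04] then slide(target frame) [ 2.1 -0.2 66.5] w 0.064 gf 67.0 t 43.6
```

View pics/f3.png

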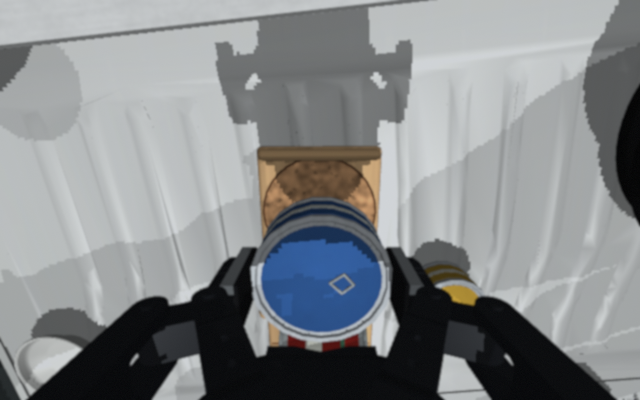

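The blue tin (320,285) is held upright over the disc. Lower it, release and rise.

```bash
python3 -m creep '[{"twist":[0,0,0],"slide":[1.8,0,12],"grip":0},{"twist":[0,0,0],"slide":[0,0,18],"grip":0},{"twist":[0,0,0],"slide":[0,0,15],"grip":0},{"twist":[0,0,0],"slide":[0,0,10],"grip":0},{"twist":[0,0,0],"slide":[0,0,6],"grip":0},{"twist":[0,0,0],"slide":[0,0,3],"grip":0},{"twist":[0,0,0],"slide":[0,0,2],"grip":0},{"twist":[0,0,0],"slide":[0,0,0],"grip":0}]'
python3 -m creep '[{"twist":[0,0,0],"slide":[0,0,0],"grip":0.6},{"twist":[0,0,0],"slide":[0,0,0],"grip":0.8},{"twist":[0,0,0],"slide":[0,0,0],"grip":1},{"twist":[0,0,0],"slide":[0,0,0],"grip":1},{"twist":[0,0,0],"slide":[0,0,-15],"grip":1},{"twist":[0,0,0],"slide":[0,0,-30],"grip":1},{"twist":[0,0,0],"slide":[0,0,-30],"grip":1},{"twist":[0,0,0],"slide":[0,0,-25],"grip":1}]' >/dev/null
python3 -m creep '[{"twist":[0,0,0],"slide":[0,0,-20],"grip":1},{"twist":[0,0,0],"slide":[-20,20,-20],"grip":1},{"twist":[0,0,0],"slide":[-20,20,-10],"grip":1},{"twist":[0,0,0],"slide":[-20,30,0],"grip":1},{"twist":[0,0,0],"slide":[-15,20,0],"grip":1},{"twist":[0,0,0],"slide":[0,0,0],"grip":1},{"twist":[0,0,0],"slide":[0,0,0],"grip":1},{"twist":[0,0,0],"slide":[0,0,0],"grip":1}]' >/dev/null
python3 -c "
from h import *
im,W=look('f4'); flats(W,im,.033,.012)
go(.650,.1685,.178,YAW)"
```

```text
clock: 44.27
position: [0.5555, 0.2547, 0.193]
tcp_rot: [-2.328, -2.11, -0.0]
wrist_force: [0.1, 0.3, -2.7]
grip_width: 0.0639
gripper_force: 67.0
f4 tcp [0.6371 0.1716 0.344 ] rot [ 0.098  0.995 -0.     0.995 -0.098  0.001  0.001 -0.    -1.   ] cam [0.644 0.247 0.312] t 45.6
blue 3052 [555.6 253.6  27.5] z 0.0376 rel [0.     0.1516] px 188 250 78 142
yel 1524 [648.9 166.5  22.6] z 0.0275 rel [0.1013 0.0738] px 311 356 171 214
tcp [636.7 172.4 343.9] twist [-0.   -0.01 -0.01] then slide(target frame) [ -2.6  13.6 165.9] w 0.0853 gf 0.0 t 45.6
```

```bash
python3 -m creep '[{"twist":[0,0,0],"slide":[-3,13,0],"grip":0.65},{"twist":[0,0,0],"slide":[0,0,20],"grip":0.65},{"twist":[0,0,0],"slide":[0,0,25],"grip":0.65},{"twist":[0,0,0],"slide":[0,0,25],"grip":0.65},{"twist":[0,0,0],"slide":[0,0,0],"grip":0.65},{"twist":[0,0,0],"slide":[0,0,0],"grip":0.65},{"twist":[0,0,0],"slide":[0,0,0],"grip":0.65}]' >/dev/null
python3 -c "
from h import *
im,W=look('f5'); flats(W,im,.0276,.006)
go(.6497,.168,.178,YAW)"
```

```text
f5 tcp [0.6502 0.1681 0.2747] rot [ 0.097  0.995  0.001  0.995 -0.097  0.001  0.001  0.001 -1.   ] cam [0.658 0.242 0.243] t 46.2333
blue 122 [581.9 248.   18.6] z 0.0314 rel [0.0268 0.1485] px 208 218 83 140
yel 2461 [648.8 166.6  22.8] z 0.0276 rel [0.1012 0.0739] px 290 348 186 241
tcp [650.6 168.  275.3] twist [ 0.02 -0.01 -0.01] then slide(target frame) [-0.1 -0.9 97.3] w 0.0704 gf 0.0 t 46.3
```

View pics/f5.png

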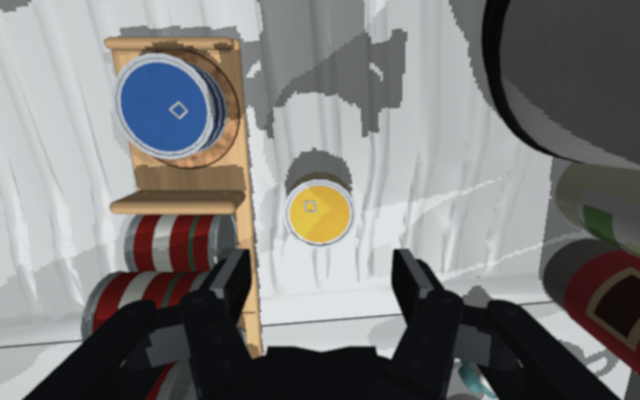

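The blue tin (165,105) stands on the disc; the yellow tin (320,212) is free between the fingers. Now I'll pick it up.

```bash
python3 -m creep '[{"twist":[0,0,0],"slide":[-1.2,-1.6,0],"grip":0.65},{"twist":[0,0,0],"slide":[0,0,20],"grip":0.65},{"twist":[0,0,0],"slide":[0,0,25],"grip":0.65},{"twist":[0,0,0],"slide":[0,0,20],"grip":0.65},{"twist":[0,0,0],"slide":[0,0,16],"grip":0.65},{"twist":[0,0,0],"slide":[0,0,10],"grip":0.65},{"twist":[0,0,0],"slide":[0,0,4],"grip":0.65},{"twist":[0,0,0],"slide":[0,0,0],"grip":0.65}]'
python3 -m creep '[{"twist":[0,0,0],"slide":[0,0,0],"grip":-0.2},{"twist":[0,0,0],"slide":[0,0,0],"grip":-0.2},{"twist":[0,0,0],"slide":[0,0,0],"grip":-0.2},{"twist":[0,0,0],"slide":[0,0,0],"grip":-0.2},{"twist":[0,0,0],"slide":[0,0,0],"grip":-0.2},{"twist":[0,0,0],"slide":[0,0,0],"grip":-0.2},{"twist":[0,0,0],"slide":[0,0,0],"grip":-0.2}]'
python3 -m creep '[{"twist":[0,0,0],"slide":[0,0,-10],"grip":-0.2},{"twist":[0,0,0],"slide":[0,0,-25],"grip":-0.2},{"twist":[0,0,0],"slide":[0,0,-25],"grip":-0.2},{"twist":[0,0,0],"slide":[0,0,-25],"grip":-0.2},{"twist":[0,0,0],"slide":[0,0,-25],"grip":-0.2},{"twist":[0,0,0],"slide":[0,0,0],"grip":-0.2},{"twist":[0,0,0],"slide":[0,0,0],"grip":-0.2}]'
python3 -c "
from h import *
go(*bay(.0005,.1515),.28,YAW)"
```

```text
clock: 46.95
position: [0.6484, 0.1658, 0.1778]
tcp_rot: [-2.328, -2.109, 0.001]
wrist_force: [0.4, 0.4, 0.7]
grip_width: 0.0707
gripper_force: 0.0
clock: 47.53
position: [0.6494, 0.1662, 0.1798]
tcp_rot: [2.327, 2.109, 0.004]
wrist_force: [-0.8, -0.2, 6.0]
grip_width: 0.0543
gripper_force: 64.0
clock: 48.12
position: [0.6491, 0.1659, 0.2905]
tcp_rot: [2.327, 2.108, 0.005]
wrist_force: [0.1, 0.6, -2.3]
grip_width: 0.0542
gripper_force: 63.5
tcp [649.1 165.9 290.5] twist [ 0.03 -0.01 -0.02] then slide(target frame) [  78.2 -101.    10.5] w 0.0542 gf 63.5 t 48.1
```

```bash
python3 -m creep '[{"twist":[0,0,0],"slide":[20,-20,0],"grip":-0.2},{"twist":[0,0,0],"slide":[20,-25,0],"grip":-0.2},{"twist":[0,0,0],"slide":[20,-25,0],"grip":-0.2},{"twist":[0,0,0],"slide":[15,-25,0],"grip":-0.2},{"twist":[0,0,0],"slide":[3,-6,0],"grip":-0.2},{"twist":[0,0,0],"slide":[0,0,0],"grip":-0.2},{"twist":[0,0,0],"slide":[0,0,0],"grip":-0.2},{"twist":[0,0,0],"slide":[0,0,0],"grip":-0.2}]' >/dev/null
python3 -c "
from h import *
im,W=look('f6'); flats(W,im,.137,.02)
go(*bay(.0005,.1515),.2205,YAW)"
```

```text
f6 tcp [0.5568 0.2515 0.2874] rot [ 0.101  0.995 -0.     0.995 -0.101 -0.001 -0.001 -0.    -1.   ] cam [0.565 0.326 0.255] t 48.7833
blue 2 [5.309e+02 2.649e+02 3.000e-01] z 0.1243 rel [-0.0256  0.1605] px 264 265 248 248
yel 6533 [557.1 251.6  23.4] z 0.1353 rel [0.0017 0.1498] px 272 370 234 321
tcp [557.  251.4 287.6] twist [ 0.    0.01 -0.05] then slide(target frame) [ 1.9 -1.2 67.1] w 0.0541 gf 63.5 t 48.8
```

```bash
python3 -m creep '[{"twist":[0,0,0],"slide":[1,-1.5,12],"grip":-0.2},{"twist":[0,0,0],"slide":[0,0,18],"grip":-0.2},{"twist":[0,0,0],"slide":[0,0,14],"grip":-0.2},{"twist":[0,0,0],"slide":[0,0,10],"grip":-0.2},{"twist":[0,0,0],"slide":[0,0,6],"grip":-0.2},{"twist":[0,0,0],"slide":[0,0,3],"grip":-0.2},{"twist":[0,0,0],"slide":[0,0,2],"grip":-0.2},{"twist":[0,0,0],"slide":[0,0,0],"grip":-0.2}]'
python3 -c "
from h import *
go(*bay(.0005,.1515),.2205,YAW)"
```

```text
clock: 49.5
position: [0.5544, 0.2546, 0.223]
tcp_rot: [-2.328, -2.109, -0.0]
wrist_force: [-0.5, -0.3, -0.6]
grip_width: 0.0545
gripper_force: 63.5
tcp [554.4 254.6 223. ] twist [ 0.   -0.   -0.02] then slide(target frame) [-1.   1.7  2.5] w 0.0545 gf 63.5 t 49.5
```

```bash
python3 -m creep '[{"twist":[0,0,0],"slide":[-0.7,1,1],"grip":-0.2},{"twist":[0,0,0],"slide":[0,0,1],"grip":-0.2},{"twist":[0,0,0],"slide":[0,0,0],"grip":-0.2},{"twist":[0,0,0],"slide":[0,0,0],"grip":-0.2}]'
python3 -m creep '[{"twist":[0,0,0],"slide":[0,0,0],"grip":0.4},{"twist":[0,0,0],"slide":[0,0,0],"grip":0.6},{"twist":[0,0,0],"slide":[0,0,0],"grip":1},{"twist":[0,0,0],"slide":[0,0,0],"grip":1},{"twist":[0,0,0],"slide":[0,0,-15],"grip":1},{"twist":[0,0,0],"slide":[0,0,-30],"grip":1},{"twist":[0,0,0],"slide":[0,0,-30],"grip":1},{"twist":[0,0,0],"slide":[0,0,-30],"grip":1}]' >/dev/null
python3 -m creep '[{"twist":[0,0,0],"slide":[0,0,-35],"grip":1},{"twist":[0,0,0],"slide":[-25,0,-35],"grip":1},{"twist":[0,0,0],"slide":[-35,0,-20],"grip":1},{"twist":[0,0,0],"slide":[-35,0,0],"grip":1},{"twist":[0,0,0],"slide":[-20,0,0],"grip":1},{"twist":[0,0,0],"slide":[0,0,0],"grip":1},{"twist":[0,0,0],"slide":[0,0,0],"grip":1},{"twist":[0,0,0],"slide":[0,0,0],"grip":1}]'
python3 -c "
from h import *
bayview('end',.128,.18)
D=np.load('pics/end.npz'); flats(D['W'],D['im'],.0676,.008); flats(D['W'],D['im'],.035,.01)"
```

```text
clock: 49.83
position: [0.5554, 0.2537, 0.2216]
tcp_rot: [2.328, 2.109, 0.001]
wrist_force: [-0.9, -0.5, -0.9]
grip_width: 0.054
gripper_force: 63.5
clock: 51.17
position: [0.5438, 0.1408, 0.416]
tcp_rot: [2.327, 2.11, 0.002]
wrist_force: [-0.1, -0.0, -0.3]
grip_width: 0.0855
gripper_force: 0.0
end tcp [0.5438 0.1408 0.416 ] rot [ 0.098  0.995  0.001  0.995 -0.098  0.001  0.001  0.001 -1.   ] cam [0.551 0.216 0.384] t 51.1667
tin rel [ 0.0008 -0.0009] z-board 0.1153 yaw 0.0 len 0.059 3397
blue none
yel 1738 [555.5 254.3  22.7] z 0.0676 rel [-1.000e-04  1.523e-01] px 298 344 42 91
blue none
yel 6 [520.2 195.7   1.7] z 0.0322 rel [-0.0296  0.0906] px 294 297 130 131
```

View pics/end.png

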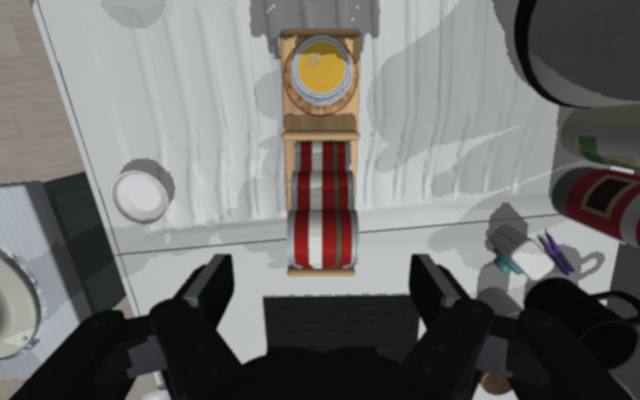

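The yellow tin (322,68) sits on the blue one on the disc, its top at the expected 70 mm. The pyramid (322,240 and behind) is intact, and there is no green tin in any view. Handing in.

```bash
python3 -c "
from bench import *
print(hand_in())"
```

```text
the job is handed in; nothing more can be done
None
```

I built the six-tin pyramid in the bay and stacked the yellow tin on the blue one on the cork disc, then handed the job in at about 51 s; no verdict came back. No green tin showed in any picture, and I did not measure the cup, shaker, timer or spoon again at the end.

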